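# Fill the laundry dosing unit and lock its dial

### The arm

A 6-joint arm with a two-finger parallel gripper is mounted at the origin on the work surface. World frame = base frame: x ahead of the robot, y to its left, z up, the work surface at z = 0. Lengths are in m, angles in rad, forces in N, time in s.
With the tool pointing down it reaches from about 0.275 to 0.775 m from the base axis. Payload 14.6 kg.
Tool frame: the origin (TCP) lies at the very end of the fingers, on their centre line; the grasp point (between the pads) lies 19 mm behind it; x points along the fingers, z is the direction in which the jaws open and shut, and the axes are right-handed (so a half turn about x gives the same grasp; the last joint's range is limited). The gripper opens to 85 mm and grips with 20 to 120 N. Pads are 22 mm wide; open, the fingers measure 114 mm over their backs; the gripper's body (76 mm by 85 mm) begins 54 mm behind the grasp point. The pads swing forward as they close: fully open they stand 13 mm farther back than shut.
Start: joints at [-1.332, 0.263, -0.048, 1.259, 0, 1.415], TCP at [0.201, -0.485, 0.192] pointing down, gripper open.
Joint ranges: [-2.65, 2.65], [-0.89, 1.7], [-1.18, 1.37], [-2.13, 2.11], [-1.35, 1.29], [-3.14, 3.14]. Speed limits (rad/s): [1.89, 1.89, 2.57, 2.79, 3.14, 3.14].

### API

Orientations are given as a rotation vector (axis times angle).
In Python, from workcell import bot gives the robot as it stands.
- The arm moves only by the shell command python3 -m crank 'ROWS' [OPENING] [FORCE]. ROWS is JSON, a list that holds one entry, the list of rows, each a list of 6 numbers: the shift along the tool's x, y, z in units of 60 mm (1.0 is 60 mm), then the turn, a rotation vector about the tool's x, y, z in units of 8 degrees (1.0 is 8 degrees). A call has 1 to 10 rows; each row is the pose to reach, as a shift and turn from the pose commanded when the call began, along the tool's axes at that moment; what a row does not reach only later rows make up. A row lasts 1/8 s, in which the tool goes at most 62.5 mm and 10.7 degrees, less where a joint would pass 70% of its speed; a pose out of reach is approached as far as the arm can. A call with a gripper value outside its range is refused whole. OPENING is the opening, from 0 (shut) to 1 (fully open), set as the call begins (- or left out, the last holds). The fingers move at their own pace and stop on an object; FORCE is the grip in N (left out, the last holds). Time passes only in rows, so rows that repeat a pose let the fingers close. It gives the time, the measured TCP pose, the force and the opening at its end, in the units of the state.
- bot.get_state(): the state, without advancing time (a new reading comes with each control period).
- bot.read_camera(name): name is "scene" or "top"; returns a dict with "frame" (384x512x3 uint8, red, green, blue), "vertical_fov" (degrees; the focal length in pixels is half the picture's height over the tangent of half this angle, whatever the lens; pixels are square), "cx", "cy" (the principal point, pixels), "dist" ([k1, k2, p1, p2, k3] as OpenCV has them; the pictures are not rectified), "xyz" and "attitude" of the camera in the world. Camera axes: x right, y down, z forward; pixel columns grow to the right and rows downward; lengths in m; the calibration is good to about 2 mm. A picture is of the moment at which its call begins. There is no depth.
- bot.job_done(): hands the job in, once; it reports no verdict.
The state is a dict: "clock": time; "joint_pos": joint angles; "qd": joint speeds; "joint_torque": joint torques, N m; "eef_pos": TCP position; "orientation": TCP orientation; "wrist_force": force on the tool from outside, world axes, zero at the start; "ft_torque": the same for the moment, N m; "grip_width": finger opening in m.
Only numpy, scipy, OpenCV 4.12 (cv2) and the standard library are available. Lean on these libraries where they do the work, as an engineer would, in place of code of your own. Each camera call takes 0.05 s, during which the arm holds its last target. There are 200 camera calls.

### The job

Press the round release key so that the drawer of the dosing unit pops out, put every detergent block from the counter into the drawer, and push the drawer home until it clicks and stays shut. Only then slide the clear guard off the dial, turn the dial until its pointer is at the raised mark on the ring, and slide the guard back fully over the dial. Leave the other things on the counter where they are.

Things in the scene. Friction and masses are not known exactly. Their poses are not given: they have to be found in the camera images.
- unit: white painted laundry dosing unit, fixed to the counter: a box 160 deep (x) x 340 wide (y) x 80 high. Origin: centre of its underside; x points to its back, y to its left, z up. A shallow drawer opens from its front (-x) face; on its top, in a row from -y to +y: the dial (at y = -105), room for the parked guard (at y = +5) and the release key (at y = +128), all at x = 0
- drawer (a joint): how far the drawer is out, in m along the unit's -x: 0 latched shut, 0.078 fully out (it can be pressed in to -0.006). A spring always pushes it outwards (4 N shut, 2.4 N out), so unless the catch has clicked it comes out again. Pushed home, it rides over the catch (about 8 N in all) and clicks; the release key bobs down and up by itself meanwhile
- drawer_floor (a point): centre of the drawer's inner floor, on its upper face, 14 mm above the counter; moves with the drawer; axes as the unit's. The inside is 72 (x) x 220 (y) mm, the side and back walls rise 18 mm and the front panel 41 mm over the floor. With the drawer fully out the floor's centre is 50 mm in front of the unit's front face and nothing is above it; shut, 46 mm of height is free inside
- drawer_front (a point): middle of the outer face of the drawer's front panel (236 wide, from 10 to 55 mm above the counter), 40 mm above the counter: the place to push; 16 mm in front of the unit's face when shut
- release (a joint): how far the release key is pressed, in m: 0 up, 0.008 fully down. Its spring takes 1.6 N to start and 4.8 N fully down; the drawer lets go at about 0.006, and the key springs back when let go
- release_top (a point): middle of the top of the round release key, 28 mm across, 14 mm above the unit's top (8 mm above its grey collar) when up
- dial (a joint): angle of the black dial in rad, counter-clockwise from above; 0 with its pointer to the back of the unit (+x), end stops at -1.4 and 1.4. It stays where it is left (friction 0.03 N m)
- dial_grip (a point): on the dial's vertical axis, 24 mm above the unit's top, at the height to grip; x along the pointer. The dial is a 48 mm disc, 8 mm thick, with an upright grip bar 12 mm wide and 46 mm long along x, whose top is 34 mm above the unit's top; the pointed end (with a white line on top) is the pointer
- marker: thin flat steel ring, 72 mm across, lying fixed on the unit's top round the dial, with one black raised mark 12 x 4 mm. Origin: on the dial's axis on the unit's top; the mark lies along its +x, 32 mm from the axis. Look only: it does not obstruct
- guard (a joint): position of the sliding guard in m along the unit's -y: 0 parked in the middle of the unit's top, clear of the dial; 0.11 fully over the dial (end stops at both). It stays where it is left (friction 1.5 N)
- guard_fin (a point): middle of the top of the guard's steel grip fin, 65 mm above the unit's top; moves with the guard; axes as the unit's. The guard is a flat clear roof 96 (x) x 76 (y) mm, top face 41 mm above the unit's top, on two steel side rails, open to +y and -y; the fin in its middle is 12 (y) x 40 (x) mm and 24 mm high
- block0: pale detergent block 40 (x) x 26 (y) x 30 (z) mm, about 40 g, edges rounded; all blocks are alike, and 2 to 4 of them lie on the counter. Origin: centre of its underside, z up as it lies at the start
- block1: pale detergent block 40 (x) x 26 (y) x 30 (z) mm, about 40 g, edges rounded; all blocks are alike, and 2 to 4 of them lie on the counter. Origin: centre of its underside, z up as it lies at the start
- block2: pale detergent block 40 (x) x 26 (y) x 30 (z) mm, about 40 g, edges rounded; all blocks are alike, and 2 to 4 of them lie on the counter. Origin: centre of its underside, z up as it lies at the start
- block3: pale detergent block 40 (x) x 26 (y) x 30 (z) mm, about 40 g, edges rounded; all blocks are alike, and 2 to 4 of them lie on the counter. Origin: centre of its underside, z up as it lies at the start
- clothes_peg: wooden clothes peg 72 x 12 x 12 mm lying along y; a bystander. Origin: its underside's centre
- coins: stack of coins 25 mm across, 12 high; a bystander. Origin: its underside's centre
- soap: bar of soap 50 x 75 x 24 mm, cream; a bystander. Origin: its underside's centre
- softener: white bottle 70 mm across, 180 high; a bystander. Origin: its underside's centre
- scoop_cup: white measuring cup 76 mm across, 70 high; a bystander. Origin: its underside's centre
- brush: wooden brush lying on the counter; a bystander. Origin: under its middle
- jar: white jar 70 mm across, 100 high; a bystander. Origin: its underside's centre
Not all that is in view belongs to the job. Leave any brown or yellow look-alike of the block2 alone.

How it is judged:
By the outcome, as a careful person would: the job done as asked, in the order asked, and still so for the second after the job is handed in, with the robot touching nothing.
Of block0, block1, block2, block3 only 2 to 4 are there at a start; the rules pass over those that are not, and their reading is None.
At some moment in a run one of block0, block1, block2, block3 may be knocked a few centimetres aside while the robot is not near it.
Once in a run the grip may slacken for a moment while it holds something.
It also fails if it takes over 210 s, if anything falls off the work surface, if the arm or the gripper's body presses on something with over 40 N, if the wrist force passes 120 N, or if a joint passes its speed limit or range.

## Working session

There is one attempt and no reset: what is moved stays moved. The work goes in short steps, Python scripts to look and compute and a shell command to move; the robot and the scene stay as the last step left them, time stands still between calls to the robot, and variables do not carry over. Pictures are saved under pics/ and viewed, about 12 in all and at most 16, crops included, and the job is handed in when it is done.

```bash
mkdir -p pics; ls
python3 - <<'E'
from workcell import bot
import cv2,json
print(bot.get_state())
for n in("scene","top"):
    c=bot.read_camera(n); f=c.pop("frame"); print(n,c)
    cv2.imwrite(f"pics/{n}0.png",cv2.resize(f[:,:,::-1],(800,600),interpolation=cv2.INTER_CUBIC))
E
```

```text
pics
{'clock': 0.0, 'joint_pos': array([-1.33228844e+00,  2.63534465e-01, -4.89205467e-02,  1.25940084e+00,
       -3.28336486e-05,  1.41550108e+00]), 'qd': array([ 0.00017271, -0.0009588 ,  0.00069626,  0.00034915,  0.00052507,
       -0.00065275]), 'joint_torque': array([ 2.30287202e-03, -6.37612224e+01,  3.84562218e+01,  1.39647955e-02,
       -7.69840426e-05, -8.47278812e-06]), 'eef_pos': array([ 0.20135764, -0.48451526,  0.19132515]), 'orientation': array([ 0.91509055,  1.37097273, -0.9139485 ]), 'wrist_force': array([-0.37211983,  0.28213979, -0.16504267]), 'ft_torque': array([-0.03355332,  0.00322852,  0.00807513]), 'grip_width': 0.08562345702723478}
scene {'vertical_fov': 50.8563236040154, 'cx': 248.40908690057182, 'cy': 191.10874548025524, 'dist': array([-0.0625978,  0.       ,  0.       ,  0.       ,  0.       ]), 'xyz': array([ 1.36563413, -0.52016814,  0.86609769]), 'attitude': array([-2.00539037, -1.06331571,  0.56459906])}
top {'vertical_fov': 55.68119909769658, 'cx': 254.82792814949906, 'cy': 196.16722425658836, 'dist': array([-0.03031554,  0.        ,  0.        ,  0.        ,  0.        ]), 'xyz': array([0.35530332, 0.00918385, 1.28913947]), 'attitude': array([-2.16083165,  2.1133422 , -0.16902232])}
```

View pics/scene0.png

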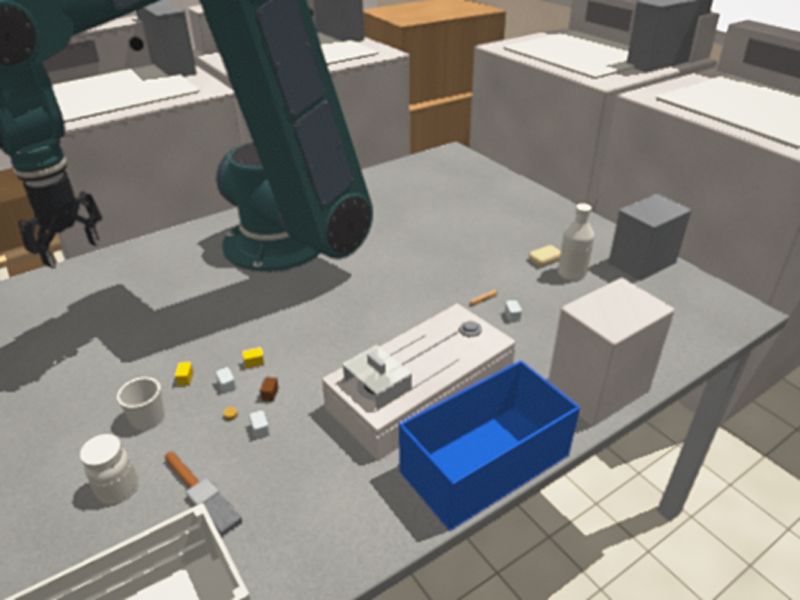

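View pics/top0.png

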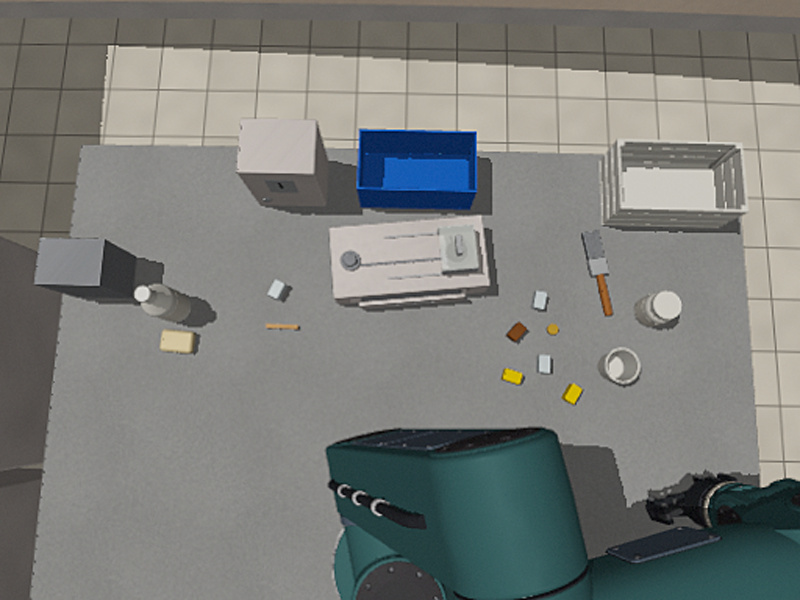

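Top view: pale blocks at (279,289), (540,300) and (545,364). Look-alikes: brown (516,331), yellow (513,376) and (573,394), coins (553,329). The guard is over the dial at (460,247) and the key is at (350,260). I choose the three pale ones and check them in close crops.

```bash
cat > h.py <<'E'
from workcell import bot
import cv2, numpy as np
from scipy.spatial.transform import Rotation as R
def cam(n):
    c=bot.read_camera(n); c["K"]=np.array([[192/np.tan(np.radians(c["vertical_fov"]/2)),0,c["cx"]],[0,192/np.tan(np.radians(c["vertical_fov"]/2)),c["cy"]],[0,0,1.]])
    c["R"]=R.from_rotvec(c["attitude"]).as_matrix(); return c
def ray(c,uv):
    p=cv2.undistortPoints(np.array([[uv]],float),c["K"],c["dist"])[0,0]
    return c["R"]@[p[0],p[1],1]
def onz(c,uv,z):
    d=ray(c,uv); return c["xyz"]+d*(z-c["xyz"][2])/d[2]
def proj(c,P):
    Rc=c["R"].T; r,_=cv2.Rodrigues(Rc)
    return cv2.projectPoints(np.atleast_2d(np.array(P,float)),r,-Rc@c["xyz"],c["K"],c["dist"])[0][:,0]
def crop(c,x0,y0,x1,y1,s):
    "enlarged crop with ticks every 10 raw px"
    im=cv2.resize(c["frame"][y0:y1,x0:x1,::-1],None,fx=s,fy=s,interpolation=cv2.INTER_CUBIC)
    for x in range(-(-x0//10)*10,x1,10):
        cv2.line(im,(int((x-x0+.5)*s),0),(int((x-x0+.5)*s),6),(0,0,255),1); cv2.putText(im,str(x),(int((x-x0+.5)*s)-10,18),0,.38,(0,0,255),1)
    for y in range(-(-y0//10)*10,y1,10):
        cv2.line(im,(0,int((y-y0+.5)*s)),(6,int((y-y0+.5)*s)),(0,0,255),1); cv2.putText(im,str(y),(8,int((y-y0+.5)*s)+4),0,.38,(0,0,255),1)
    return im
E
python3 - <<'E'
from h import *
c=cam("top")
cv2.imwrite("pics/t1.png",crop(c,205,132,320,205,6.9))
a=crop(c,310,175,420,265,5); b=crop(c,160,170,200,215,5)
b=cv2.copyMakeBorder(b,0,a.shape[0]-b.shape[0],0,0,cv2.BORDER_CONSTANT)
cv2.imwrite("pics/t2.png",np.hstack([a,b]))
c=cam("scene")
cv2.imwrite("pics/s1.png",crop(c,200,190,335,290,5.9))
E
```

```text
(no output)
```

View pics/t1.png

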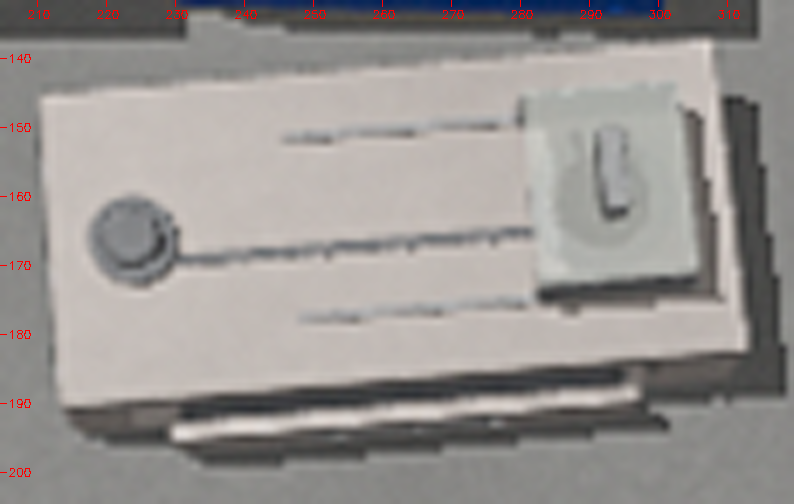

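View pics/t2.png

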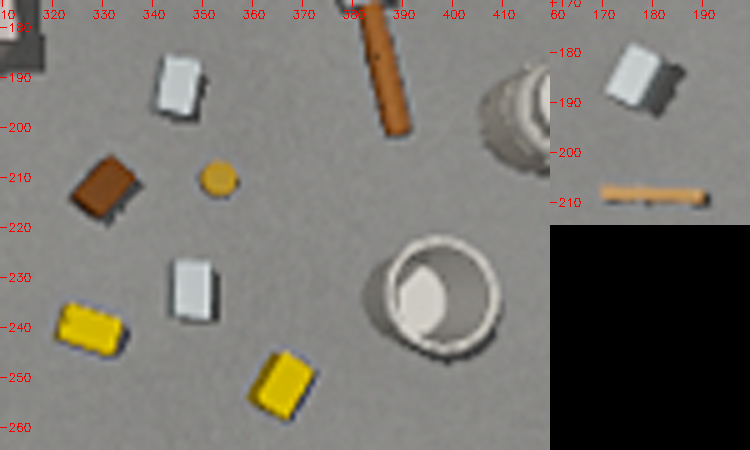

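View pics/s1.png

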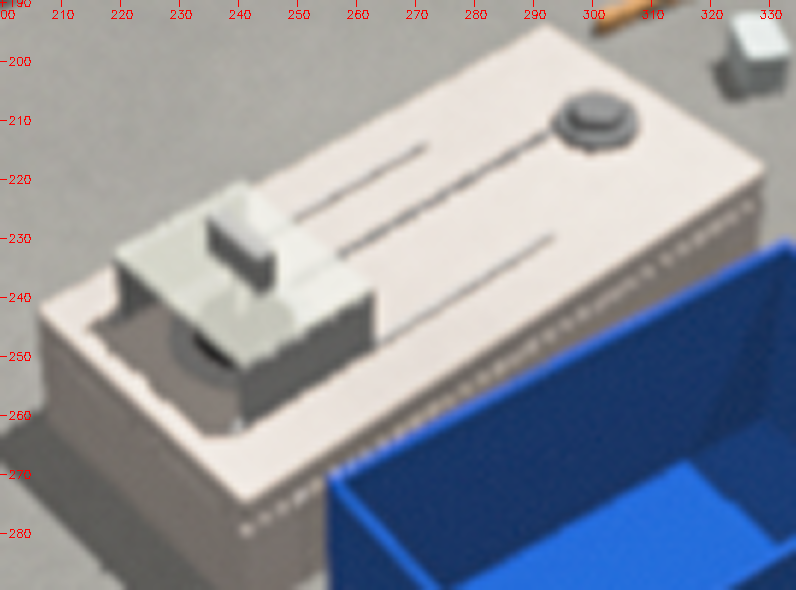

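Three pale blocks confirmed: top crop A ≈(346,191), B ≈(348,232), C ≈(176,184). The guard covers the dial. Fitting poses next.

```bash
cat > fit.py <<'E'
from h import *
from scipy.optimize import least_squares
t,s=cam("top"),cam("scene")
T=lambda L,x0,y0,k:np.array([[x0+a/k-.5,y0+b/k-.5] for a,b in L])
def fit(model,ct,cs,x0):
    def f(p):
        P=np.array(model)@R.from_euler('z',p[2]).as_matrix().T+[p[0],p[1],0]
        r=[]
        if ct is not None: r.append(proj(t,P)-ct)
        if cs is not None: r.append(proj(s,P)-cs)
        return np.concatenate(r).ravel()
    q=least_squares(f,x0); return q.x,np.abs(q.fun).max()
E
python3 - <<'E'
from fit import *
m=[[.08,.17,.08],[.08,-.17,.08],[-.08,-.17,.08],[-.08,.17,.08]]
ct=T([(40,97),(712,40),(748,352),(63,408)],205,132,6.9)
cs=T([(765,168),(245,500),(40,310),(545,25)],200,190,5.9)
for a,b in((ct,cs),(ct,None),(None,cs)): print(fit(m,a,b,[.5,0,0]))
b=[[.02,.013,.03],[.02,-.013,.03],[-.02,-.013,.03],[-.02,.013,.03]]
for n,L,x0,y0,g in(("A",[(165,54),(203,60),(194,115),(155,108)],310,175,[.5,-.2,0]),("B",[(175,258),(210,262),(212,318),(174,316)],310,175,[.4,-.2,0]),("C",[(83,43),(114,57),(93,108),(56,88)],160,170,[.5,.3,-.5])):
    p,e=fit(b,T(L,x0,y0,5),None,g); print(n,p,e,proj(s,[p[0],p[1],.03]))
print(R.from_rotvec(bot.get_state()["orientation"]).as_matrix().round(3))
im=np.hstack([cv2.resize(crop(s,125,230,195,290,5),None,fx=1,fy=1),crop(s,305,180,345,240,5)]);cv2.imwrite("pics/s2.png",im)
E
```

```text
(array([ 0.66276668, -0.00523025,  0.10926271]), np.float64(0.9245796911337152))
(array([ 0.66302386, -0.0055365 ,  0.10833997]), np.float64(0.4353283987082932))
(array([ 0.66234984, -0.0048518 ,  0.11026455]), np.float64(0.8660021522789236))
A [ 0.58256816 -0.30440472 -0.17589227] 0.31487733141079843 [[165.4804492 268.2223914]]
B [ 0.43918932 -0.3113665  -0.02403741] 0.3255053006844264 [[143.90013501 239.96373643]]
C [ 0.59463466  0.2904663  -0.41636065] 0.6936016348607268 [[328.19409378 195.87221145]]
[[-0.     0.923  0.384]
 [ 0.     0.384 -0.923]
 [-1.     0.    -0.   ]]
```

View pics/s2.png

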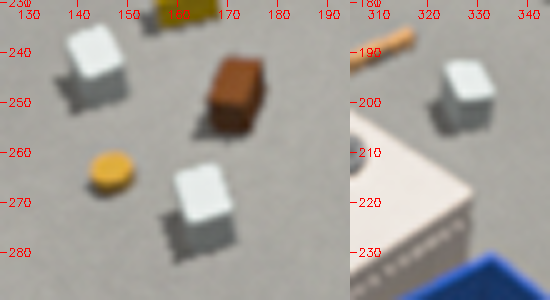

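```bash
cat >> h.py <<'E'
U=np.array([.6628,-.0052]); YAW=.109
def unit(x,y,z): return np.r_[U+R.from_euler('z',YAW).as_matrix()[:2,:2]@[x,y],z]
def to(p,psi):
    "rows' units to bring the TCP to p, tool y at world angle psi, tool down"
    s=bot.get_state(); M=R.from_rotvec(s["orientation"]); x=np.array([0,0,-1.]); y=np.array([np.cos(psi),np.sin(psi),0])
    G=R.from_matrix(np.column_stack([x,y,np.cross(x,y)]))
    m=M.as_matrix()
    print("tcp",s["eef_pos"].round(4),"psi",round(float(np.arctan2(m[1,1],m[0,1])),3),"j",s["joint_pos"].round(2),"w",round(s["grip_width"],4),"F",s["wrist_force"].round(1),"t",round(s["clock"],2))
    print("target",np.round(p,4),"rows:",(M.inv().apply(np.array(p)-s["eef_pos"])/.06).round(3).tolist(),(np.degrees((M.inv()*G).as_rotvec())/8).round(3).tolist())
E
python3 -c "
from h import *
to(unit(0,.128,.15),YAW+np.pi); to(unit(0,.128,.15),np.pi/2)"
```

```text
tcp [ 0.2014 -0.4847  0.1916] psi 0.394 j [-1.33  0.26 -0.05  1.26 -0.    1.42] w 0.0854 F [-0.2 -0.4  0.1] t 0.3
target [0.6489 0.122  0.15  ] rows: [0.697, 10.767, -6.477] [-20.461, -0.0, -0.004]
tcp [ 0.2014 -0.4847  0.1916] psi 0.394 j [-1.33  0.26 -0.05  1.26 -0.    1.42] w 0.0854 F [-0.2 -0.4  0.1] t 0.3
target [0.6489 0.122  0.15  ] rows: [0.697, 10.767, -6.477] [-8.43, -0.002, -0.002]
```

```bash
python3 -m crank '[[[0,5,-3,-8,0,0],[0,5,-3,-8,0,0],[0,5,-3,-8,0,0],[0,5,-3,-8,0,0],[0,5,-3,-8,0,0],[0,5,-3,-10,0,0],[0,5,-3,-10,0,0],[0,5,-3,-10,0,0]]]' 0 40; python3 -c "
from h import *
to(unit(0,.128,.12),YAW+np.pi)"
```

```text
clock: 1.3
eef_pos: [0.4097, -0.2029, 0.1918]
orientation: [-0.177, 1.564, 0.177]
wrist_force: [0.3, 0.0, -0.1]
grip_width: 0.0002
tcp [ 0.4097 -0.2029  0.1918] psi 1.796 j [-0.64  0.15 -0.2   1.22 -0.    0.71] w 0.0002 F [ 0.3  0.  -0.1] t 1.3
target [0.6489 0.122  0.12  ] rows: [1.196, 4.389, 5.095] [-10.419, -0.0, -0.0]
```

```bash
python3 -m crank '[[[0.6,4.4,5.1,-10.4,0,0],[0.6,4.4,5.1,-10.4,0,0],[0.6,4.4,5.1,-10.4,0,0],[0.6,4.4,5.1,-10.4,0,0],[0.6,4.4,5.1,-10.4,0,0],[0.6,4.4,5.1,-10.4,0,0],[0.6,4.4,5.1,-10.4,0,0],[0.6,4.4,5.1,-10.4,0,0],[0.6,4.4,5.1,-10.4,0,0],[0.6,4.4,5.1,-10.4,0,0]]]'; python3 -c "
from h import *
to(unit(0,.128,.0865),YAW+np.pi)"
```

```text
clock: 2.55
eef_pos: [0.6505, 0.1204, 0.1559]
orientation: [-1.28, 1.162, 1.28]
wrist_force: [0.8, -0.7, -0.4]
grip_width: 0.0
tcp [0.6505 0.1204 0.1559] psi -3.045 j [ 0.06  0.51  0.26  1.31  0.   -0.04] w 0.0 F [ 0.8 -0.7 -0.4] t 2.55
target [0.6489 0.122  0.0865] rows: [1.156, 0.025, 0.03] [-0.086, 0.0, 0.0]
```

```bash
python3 -m crank '[[[0.9,0.025,0.03,-0.1,0,0],[1.0,0.025,0.03,-0.1,0,0],[1.08,0.025,0.03,-0.1,0,0],[1.12,0.025,0.03,-0.1,0,0],[1.16,0.025,0.03,-0.1,0,0],[1.18,0.025,0.03,-0.1,0,0],[1.18,0.025,0.03,-0.1,0,0]]]'; python3 -c "
from h import *
to(unit(0,.128,.2),YAW+np.pi)"
```

```text
clock: 3.42
eef_pos: [0.6491, 0.1224, 0.0852]
orientation: [-1.293, 1.153, 1.293]
wrist_force: [0.1, 0.2, 0.2]
grip_width: -0.0
tcp [0.6491 0.1224 0.0852] psi -3.027 j [ 0.06  0.54  0.11  1.14  0.   -0.05] w -0.0 F [0.1 0.2 0.2] t 3.42
target [0.6489 0.122  0.2   ] rows: [-1.914, 0.003, -0.006] [0.039, -0.0, 0.001]
```

```bash
python3 -c "
from h import *
s=cam('scene');print(proj(s,bot.get_state()['eef_pos']),proj(s,unit(0,.128,.094)))
cv2.imwrite('pics/s3.png',np.hstack([crop(s,190,170,350,290,4.0)]))"
```

```text
[[300.89904378 209.6256148 ]] [[300.93336663 207.37191298]]
```

View pics/s3.png

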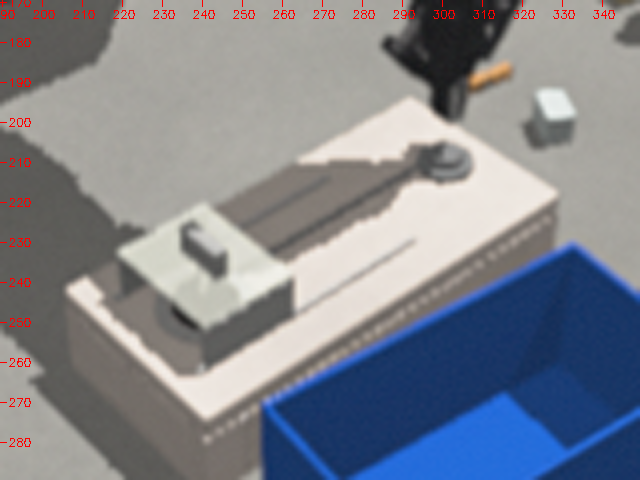

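```bash
python3 -c "
from h import *
s=cam('scene');t=cam('top')
a=crop(s,270,170,340,230,6);b=crop(t,200,130,320,230,3.2)
a=cv2.copyMakeBorder(a,0,max(0,b.shape[0]-a.shape[0]),0,0,0);b=cv2.copyMakeBorder(b,0,a.shape[0]-b.shape[0],0,0,0)
cv2.imwrite('pics/s4.png',np.hstack([a[:,:410],b]))"
```

```text
(no output)
```

View pics/s4.png

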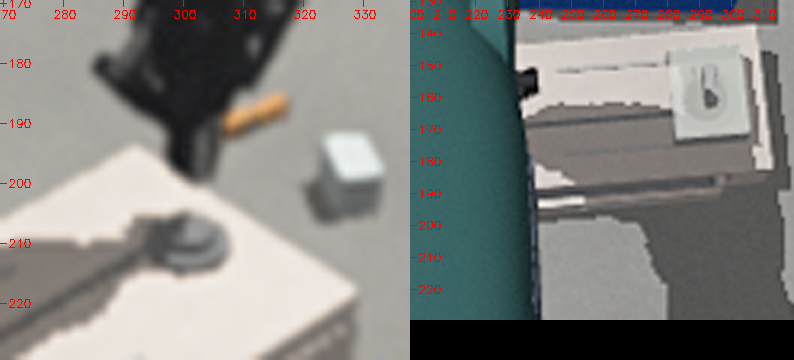

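```bash
python3 -c "
from h import *
s=cam('scene')
print(proj(s,[.2014,-.4847,.1916]),proj(s,[.2014,-.4847,.2046]),proj(s,[[.2014,-.4847,.2046]+k*.042*np.array([.384,-.923,0]) for k in(-1,1)]))
print(onz(s,(302,200),.0852),onz(s,(302,200),.08),proj(s,[.6491,.1224,.11]))
print(bot.get_state()['eef_pos'],bot.get_state()['wrist_force'])"
```

```text
[[ 52.00631249 178.62350167]] [[ 50.68473754 175.0855293 ]] [[ 62.41533575 168.52941534]
 [ 38.4802491  181.92787162]]
[0.61412163 0.15549532 0.0852    ] [0.60911731 0.15999457 0.08      ] [[301.36180028 203.22507205]]
[0.64900504 0.12243075 0.08506946] [-0.71908577 -0.26244352 -0.00356261]
```

```bash
python3 -c "
from h import *
t=cam('top');s=cam('scene')
for z in (.085,.125,.165,.2): print(z,proj(t,[.6491,.1224,z]),proj(t,[.614,.155,z]))
for z in (.205,.245,.255): print(z,proj(t,[[.2014,-.4847,z]+k*.042*np.array([.384,-.923,0]) for k in(-1,1)]),proj(s,[[.2014,-.4847,z]+k*.042*np.array([.384,-.923,0]) for k in(-1,1)]))
a=cv2.imread('pics/scene0.png')[170:290,0:130];b=cv2.imread('pics/top0.png')[440:560,600:800]
a=cv2.resize(a,None,fx=2.4,fy=2.4);b=cv2.resize(b,None,fx=2.4,fy=2.4);cv2.imwrite('pics/g0.png',np.hstack([a,b]))"
```

```text
0.085 [[223.55287499 166.53375034]] [[213.56102822 176.42300504]]
0.125 [[222.51964871 163.6238208 ]] [[212.19212392 173.82702688]]
0.165 [[221.41618228 160.51578652]] [[210.72967932 171.05340307]]
0.2 [[220.3872414  157.61739733]] [[209.36555577 168.46601253]]
0.205 [[410.97060372 317.34067666]
 [436.90633341 306.2404269 ]] [[ 62.37751841 168.42091963]
 [ 38.43607676 181.81728987]]
0.245 [[417.0224654  319.75235298]
 [443.90494994 308.20063416]] [[ 58.53391752 157.36481407]
 [ 33.94340723 170.5382378 ]]
0.255 [[418.60890621 320.38434215]
 [445.73866493 308.71396389]] [[ 57.55359401 154.53561517]
 [ 32.79654305 167.6487067 ]]
```

View pics/g0.png

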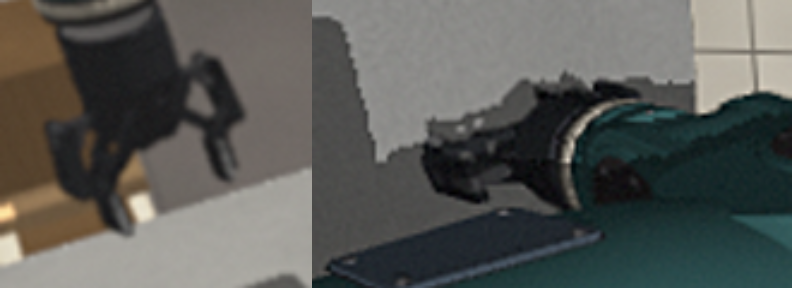

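```bash
cat >> h.py <<'E'
def tri(l):
    A=np.zeros((3,3));b=np.zeros(3);L=[]
    for c,uv in l:
        d=ray(c,uv);d/=np.linalg.norm(d);P=np.eye(3)-np.outer(d,d);A+=P;b+=P@c["xyz"];L.append(P)
    X=np.linalg.solve(A,b);return X,[float(np.linalg.norm(P@(X-c["xyz"]))) for P,(c,_) in zip(L,l)]
E
python3 -c "
from h import *
t=cam('top');s=cam('scene')
print('pred open tip',np.array([.2014,-.4847,.2046])-.042*np.array([.384,-.923,0]))
for uv in [(427,334),(414,328),(420,330)]: print(tri([(s,(61.9,157.3)),(t,uv)]))
"
```

```text
pred open tip [ 0.185272 -0.445934  0.2046  ]
(array([ 0.15432921, -0.45303783,  0.23841503]), [0.02136934139445374, 0.021369341394453685])
(array([ 0.16188911, -0.43840115,  0.23161833]), [0.003740161473820423, 0.003740161473820525])
(array([ 0.16040252, -0.44520321,  0.23553897]), [0.01167431123500734, 0.011674311235007328])
```

The finger tips look about 38 mm higher in the images than the reported TCP, and there is no contact force. I'll feel downward in small steps over the key.

```bash
for i in 1; do python3 -m crank '[[[0.1,0,0,0,0,0],[0.2,0,0,0,0,0],[0.3,0,0,0,0,0],[0.3,0,0,0,0,0]]]'; done; python3 -c "
from h import *
s=cam('scene');to(unit(0,.128,.0865),YAW+np.pi)
cv2.imwrite('pics/s5.png',crop(s,260,170,340,230,9))"
```

```text
clock: 4.32
eef_pos: [0.6486, 0.1224, 0.0663]
orientation: [-1.293, 1.154, 1.294]
wrist_force: [0.4, 0.1, 0.0]
grip_width: -0.0003
tcp [0.6488 0.1224 0.0667] psi -3.027 j [ 0.06  0.55  0.07  1.09 -0.   -0.05] w -0.0001 F [-0.7 -0.6  0.3] t 4.38
target [0.6489 0.122  0.0865] rows: [-0.33, -0.0, -0.006] [0.04, 0.0, -0.004]
```

View pics/s5.png

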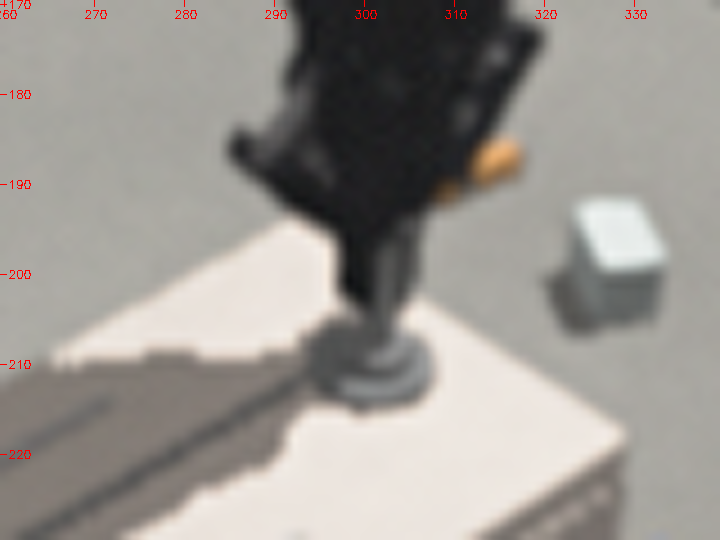

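Tip at about (301,206), just above the key top (301,208), so the offset is along z. Continue feeling.

```bash
python3 -m crank '[[[0.05,0,0,0,0,0],[0.1,0,0,0,0,0],[0.1,0,0,0,0,0]]]'; python3 -m crank '[[[0.05,0,0,0,0,0],[0.05,0,0,0,0,0]]]';python3 -m crank '[[[0.05,0,0,0,0,0],[0.05,0,0,0,0,0]]]'
```

```text
clock: 4.75
eef_pos: [0.6489, 0.1224, 0.0607]
orientation: [-1.293, 1.153, 1.293]
wrist_force: [-0.7, -0.6, 0.2]
grip_width: 0.0
clock: 5.0
eef_pos: [0.6489, 0.1224, 0.0578]
orientation: [-1.293, 1.153, 1.293]
wrist_force: [0.6, 0.2, 0.7]
grip_width: -0.0
clock: 5.25
eef_pos: [0.649, 0.1224, 0.0548]
orientation: [-1.293, 1.153, 1.293]
wrist_force: [0.3, -0.5, -0.9]
grip_width: 0.0001
```

```bash
for k in 1 2 3; do :; done; python3 -m crank '[[[0.05,0,0,0,0,0],[0.05,0,0,0,0,0]]]'; python3 -m crank '[[[0.05,0,0,0,0,0],[0.05,0,0,0,0,0]]]';python3 -m crank '[[[0.05,0,0,0,0,0],[0.05,0,0,0,0,0]]]'
```

```text
clock: 5.5
eef_pos: [0.6489, 0.1224, 0.0518]
orientation: [-1.293, 1.153, 1.293]
wrist_force: [-2.2, 0.0, 2.7]
grip_width: 0.0002
clock: 5.75
eef_pos: [0.649, 0.1224, 0.0489]
orientation: [-1.293, 1.153, 1.293]
wrist_force: [-1.4, -0.2, 2.8]
grip_width: 0.0002
clock: 6.0
eef_pos: [0.6491, 0.1224, 0.0466]
orientation: [-1.293, 1.152, 1.293]
wrist_force: [-3.4, -0.9, 10.3]
grip_width: 0.0004
```

```bash
cat >> h.py <<'E'
OFF=.040  # real tip height minus reported TCP height (felt on the key)
def go(x,y,z,psi): to([x,y,z-OFF],psi)
E
python3 -m crank '[[[-0.5,0,0,0,0,0],[-1,0,0,0,0,0],[-1.5,0,0,0,0,0],[-1.5,0,0,0,0,0]]]' 0.7; python3 -c "
from h import *
go(.5946,.2905,.13,-.416+np.pi)"
```

```text
clock: 6.5
eef_pos: [0.6502, 0.1225, 0.1378]
orientation: [-1.295, 1.15, 1.29]
wrist_force: [0.4, -0.0, -0.5]
grip_width: 0.0596
tcp [0.6502 0.1225 0.1378] psi -3.027 j [ 0.06  0.52  0.21  1.26 -0.   -0.05] w 0.0596 F [ 0.4 -0.  -0.5] t 6.5
target [0.5946 0.2905 0.09  ] rows: [0.795, 0.603, 2.888] [3.8, 0.005, 0.025]
```

```bash
python3 -m crank '[[[0,0.6,2.9,3.8,0,0],[0,0.6,2.9,3.8,0,0],[0.8,0.6,2.9,3.8,0,0],[0.8,0.6,2.9,3.8,0,0],[0.8,0.6,2.9,3.8,0,0],[0.8,0.6,2.9,3.8,0,0],[0.8,0.6,2.9,3.8,0,0]]]'; python3 -c "
from h import *
t=cam('top');s=cam('scene')
go(.5946,.2905,.04,-.416+np.pi)
a=crop(t,150,130,330,240,4.2);cv2.imwrite('pics/t3.png',a)
b=crop(s,290,150,360,220,8);cv2.imwrite('pics/s6.png',b)"
```

```text
clock: 7.38
eef_pos: [0.5943, 0.2901, 0.0887]
orientation: [-0.897, 1.377, 0.896]
wrist_force: [0.6, -0.8, 0.1]
grip_width: 0.0595
tcp [0.594  0.2904 0.0885] psi 2.725 j [ 0.33  0.54  0.11  1.15 -0.    0.75] w 0.0599 F [-0.1 -0.9  0.3] t 7.47
target [0.5946 0.2905 0.    ] rows: [1.475, -0.008, 0.005] [-0.006, 0.004, 0.005]
```

View pics/t3.png

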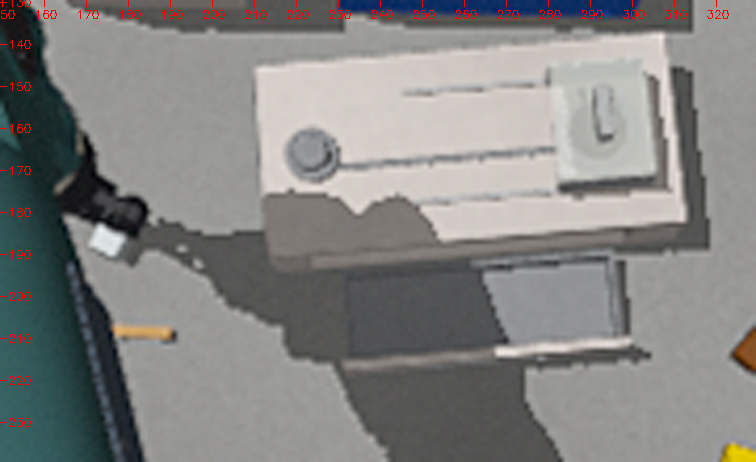

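```bash
python3 -c "
from h import *
t=cam('top');s=cam('scene')
j=np.array([np.cos(2.725+np.pi/2),np.sin(2.725+np.pi/2),0]);print(j)
for z in(.13,.15): 
  for k in(-1,1): print(z,k,proj(t,np.array([.594,.2904,z])+k*.04*j),proj(s,np.array([.594,.2904,z])+k*.033*j))
f=s['frame'][150:205,300:350].astype(int).sum(2)
for r in range(0,50,1): print(150+r,''.join('#' if v<150 else ('+' if v>600 else '.') for v in f[r]))
"
```

```text
[-0.40464688 -0.91447302  0.        ]
0.13 -1 [[159.4813291  173.52772662]] [[340.57037428 170.21982376]]
0.13 1 [[181.22325069 183.72067361]] [[321.18315966 172.46961222]]
0.15 -1 [[157.87419781 172.15651296]] [[341.25319755 165.07395107]]
0.15 1 [[179.97370575 182.51407664]] [[321.69650691 167.3056665 ]]
150 ..............####.....####################......#
151 ..............###......####################.....##
152 ..............###.....################.####.....##
153 ..............###.....#########..........###....##
154 ..............####....#######.............###..###
155 ..............####...#######..............########
156 ..............####...######...............########
157 ...............####.######................######..
158 ...............##########.................#####...
159 ................########.................#####...+
160 ................########.................####..+++
161 ...................####..................##....+++
162 ....................###..................#.....+++
163 ....................##...................#.....+++
164 ..................
[... 1257 characters left out ...]
........................................
188 ..................................................
189 ..................................................
190 ..................................................
191 ..................................................
192 .........................+++++....................
193 ........................+++++++...................
194 .........................+++++++..................
195 .........................+++++++..................
196 ..........................+++++++.................
197 ............................++++++................
198 ............................+++++.................
199 .............................+....................
```

```bash
python3 -m crank '[[[0.8,0,0,0,0,0],[1.5,0,0,0,0,0],[1.8,0,0,0,0,0],[2,0,0,0,0,0],[2.05,0,0,0,0,0],[2.05,0,0,0,0,0]]]'; python3 -m crank '[[[0,0,0,0,0,0],[0,0,0,0,0,0],[0,0,0,0,0,0],[0,0,0,0,0,0]]]' 0 40;  python3 -m crank '[[[-0.3,0,0,0,0,0],[-1,0,0,0,0,0],[-2,0,0,0,0,0],[-2,0,0,0,0,0],[-2,0,0,0,0,0]]]'; python3 -c "
from h import *
s=cam('scene')
p=unit(-.13,.06,.09);go(*p,YAW+np.pi)
f=s['frame'][150:215,300:350].astype(int).sum(2)
for r in range(0,65,3): print(150+r,''.join('#' if v<150 else ('+' if v>600 else '.') for v in f[r]))
"
```

```text
clock: 8.32
eef_pos: [0.5937, 0.2912, -0.0344]
orientation: [-0.898, 1.377, 0.897]
wrist_force: [-0.1, 0.5, 0.2]
grip_width: 0.0601
clock: 8.82
eef_pos: [0.5938, 0.2913, -0.0343]
orientation: [-0.898, 1.377, 0.897]
wrist_force: [-1.1, -0.1, 6.3]
grip_width: 0.0253
clock: 9.45
eef_pos: [0.5931, 0.2911, 0.0846]
orientation: [-0.898, 1.378, 0.898]
wrist_force: [-0.9, -0.7, 0.0]
grip_width: 0.0255
tcp [0.5928 0.2909 0.0839] psi 2.726 j [0.33 0.54 0.11 1.14 0.   0.75] w 0.0252 F [-0.4  0.6 -1.1] t 9.5
target [0.527  0.0403 0.05  ] rows: [0.569, -0.687, -4.263] [-3.76, -0.005, -0.01]
150 ...............#####......###############.....####
153 .................##.......########.######...######
156 ..................##......#####......###########..
159 ....................###.#####........#########...+
162 .....................#######........####...+++++++
165 .........................##.........#.........+++.
168 ........................##........................
171 ..................................................
174 ..................................................
177 ..................................................
180 ..................................................
183 ..................................................
186 ..................................................
189 ..................................................
192 ..................................................
195 ..................................................
198 ..................................................
201 ..................................................
204 ++++++++..........................................
207 .......++++++.....................................
210 ........++++++++++................................
213 ........+++++++++++++++...........................
```

```bash
python3 -m crank '[[[0,-0.7,-4.3,-3.8,0,0],[0,-0.7,-4.3,-3.8,0,0],[0,-0.7,-4.3,-3.8,0,0],[0,-0.7,-4.3,-3.8,0,0],[0,-0.7,-4.3,-3.8,0,0],[0,-0.7,-4.3,-3.8,0,0],[0,-0.7,-4.3,-3.8,0,0]]]'; python3 -c "
from h import *
p=unit(-.13,.06,.022);go(*p,YAW+np.pi)
"
```

```text
clock: 10.38
eef_pos: [0.5276, 0.0393, 0.0845]
orientation: [-1.293, 1.152, 1.295]
wrist_force: [0.3, 0.6, -0.7]
grip_width: 0.0253
tcp [0.5276 0.0393 0.0845] psi -3.026 j [-0.08  0.33 -0.26  0.99  0.   -0.2 ] w 0.0253 F [ 0.3  0.6 -0.7] t 10.38
target [ 0.527   0.0403 -0.018 ] rows: [1.709, 0.006, 0.017] [0.047, 0.003, -0.004]
```

```bash
python3 -m crank '[[[0.8,0,0.02,0,0,0],[1.4,0,0.02,0,0,0],[1.6,0,0.02,0,0,0],[1.7,0,0.02,0,0,0],[1.7,0,0.02,0,0,0]]]';  python3 -m crank '[[[0,0,0,0,0,0],[0,0,0,0,0,0],[0,0,0,0,0,0]]]' 0.55; python3 -m crank '[[[-0.5,0,0,0,0,0],[-1.5,0,0,0,0,0],[-2,0,0,0,0,0],[-2,0,0,0,0,0]]]'; python3 -c "
from h import *
go(.5826,-.3044,.12,-.176+np.pi)
"
```

```text
clock: 11.0
eef_pos: [0.528, 0.0396, -0.0164]
orientation: [-1.294, 1.152, 1.293]
wrist_force: [0.3, -0.3, -0.2]
grip_width: 0.0251
clock: 11.38
eef_pos: [0.5276, 0.0393, -0.0167]
orientation: [-1.293, 1.152, 1.293]
wrist_force: [0.1, 0.6, 0.2]
grip_width: 0.0472
clock: 11.88
eef_pos: [0.5287, 0.0392, 0.1052]
orientation: [-1.295, 1.15, 1.29]
wrist_force: [-0.3, -0.8, -0.4]
grip_width: 0.0471
tcp [0.5287 0.0392 0.1052] psi -3.027 j [-0.08  0.31 -0.22  1.03 -0.   -0.19] w 0.0471 F [-0.3 -0.8 -0.4] t 11.88
target [ 0.5826 -0.3044  0.08  ] rows: [0.425, -0.236, -5.792] [2.08, -0.001, 0.03]
```

```bash
cat >> h.py <<'E'
def pale(c,x0,y0,x1,y1,show=True):
    "bright neutral blobs of block size in a raw window: centre px, world xy at z=.03"
    g=cv2.cvtColor(c["frame"][y0:y1,x0:x1],cv2.COLOR_RGB2HSV); m=((g[...,2]>185)&(g[...,1]<40)).astype(np.uint8)
    n,_,st,ce=cv2.connectedComponentsWithStats(m)
    for i in range(1,n):
        if 25<st[i,4]<160: u=ce[i]+[x0,y0]; print("pale",u.round(1),st[i,2:5],onz(c,u,.03).round(4))
E
python3 -m crank '[[[0,-0.2,-5.8,2.1,0,0],[0,-0.2,-5.8,2.1,0,0]]]' 0.7; python3 -c "
from h import *
t=cam('top');s=cam('scene');pale(t,325,170,380,250);pale(s,130,225,185,290);print('drawer');pale(t,228,185,305,225)
go(.5826,-.3044,.12,-.176+np.pi)
"
```

```text
clock: 12.12
eef_pos: [0.5456, -0.0852, 0.1021]
orientation: [-1.074, 1.29, 1.075]
wrist_force: [1.5, -0.1, 0.2]
grip_width: 0.0595
pale [345.3 191.5] [ 8 12 70] [ 0.582  -0.3041  0.03  ]
pale [165.2 268.1] [12 11 96] [ 0.5817 -0.3048  0.03  ]
drawer
pale [243.  186.2] [ 37   5 114] [0.593  0.0564 0.03  ]
pale [246.8 204.1] [ 8 11 75] [0.5295 0.0413 0.03  ]
pale [239.3 215.9] [18  3 33] [0.4875 0.0663 0.03  ]
tcp [ 0.5462 -0.0891  0.1017] psi 2.955 j [-0.31  0.35 -0.16  1.05 -0.   -0.12] w 0.0597 F [ 0.5  0.4 -0. ] t 12.22
target [ 0.5826 -0.3044  0.08  ] rows: [0.364, -1.261, -3.414] [-0.074, -0.007, -0.004]
```

```bash
python3 -m crank '[[[0.3,-1.26,-3.4,0,0,0],[0.3,-1.26,-3.4,0,0,0],[0.3,-1.26,-3.4,0,0,0],[0.3,-1.26,-3.4,0,0,0],[0.3,-1.26,-3.4,0,0,0],[0.3,-1.26,-3.4,0,0,0]]]' ; python3 -c "
from h import *
t=cam('top');s=cam('scene');pale(t,310,170,400,270);pale(s,120,205,200,300)
go(.5826,-.3044,.008,-.176+np.pi)
"
```

```text
clock: 12.98
eef_pos: [0.5836, -0.2973, 0.0842]
orientation: [-1.076, 1.288, 1.078]
wrist_force: [0.5, 0.6, -0.0]
grip_width: 0.0598
pale [310.7 176.6] [ 3 13 31] [ 0.6327 -0.1824  0.03  ]
pale [142.  240.4] [ 7  8 42] [ 0.4378 -0.317   0.03  ]
pale [166.8 268.3] [10 12 67] [ 0.5848 -0.3015  0.03  ]
tcp [ 0.5839 -0.2971  0.0849] psi 2.964 j [-0.59  0.53  0.09  1.13  0.   -0.42] w 0.0598 F [-0.6  0.7 -0.1] t 13.07
target [ 0.5826 -0.3044 -0.032 ] rows: [1.948, -0.0, -0.125] [-0.01, 0.002, -0.003]
```

```bash
python3 -m crank '[[[0.2,0,-0.12,0,0,0],[1,0,-0.12,0,0,0],[1.6,0,-0.12,0,0,0],[1.9,0,-0.12,0,0,0],[1.94,0,-0.12,0,0,0],[1.94,0,-0.12,0,0,0]]]'; python3 -m crank '[[[0,0,0,0,0,0],[0,0,0,0,0,0],[0,0,0,0,0,0],[0,0,0,0,0,0]]]' 0 40;  python3 -m crank '[[[-0.3,0,0,0,0,0],[-1,0,0,0,0,0],[-2,0,0,0,0,0],[-2,0,0,0,0,0],[-2,0,0,0,0,0]]]'; python3 -c "
from h import *
p=unit(-.13,-.06,.12);go(*p,YAW+np.pi)
"
```

```text
clock: 13.82
eef_pos: [0.583, -0.3056, -0.031]
orientation: [-1.077, 1.288, 1.076]
wrist_force: [0.5, 0.4, 0.1]
grip_width: 0.0595
clock: 14.32
eef_pos: [0.5832, -0.3059, -0.0305]
orientation: [-1.078, 1.288, 1.075]
wrist_force: [-0.4, 1.5, 6.4]
grip_width: 0.0248
clock: 14.95
eef_pos: [0.5827, -0.3055, 0.0883]
orientation: [-1.077, 1.288, 1.077]
wrist_force: [1.6, 1.1, -1.1]
grip_width: 0.0251
tcp [ 0.5827 -0.3055  0.0883] psi 2.963 j [-0.61  0.53  0.1   1.14  0.   -0.43] w 0.0251 F [ 1.6  1.1 -1.1] t 14.95
target [ 0.5401 -0.079   0.08  ] rows: [0.139, 1.369, 3.588] [-2.06, -0.0, 0.0]
```

```bash
python3 -m crank '[[[0,1.37,3.6,-2.05,0,0],[0,1.37,3.6,-2.05,0,0],[0,1.37,3.6,-2.05,0,0],[0,1.37,3.6,-2.05,0,0],[0,1.37,3.6,-2.05,0,0],[0,1.37,3.6,-2.05,0,0],[0,1.37,3.6,-2.05,0,0]]]'; python3 -c "
from h import *
p=unit(-.13,-.06,.024);go(*p,YAW+np.pi)
"
```

```text
clock: 15.82
eef_pos: [0.5403, -0.0793, 0.088]
orientation: [-1.287, 1.157, 1.288]
wrist_force: [-0.5, -0.1, 0.5]
grip_width: 0.0254
tcp [ 0.5403 -0.0793  0.088 ] psi -3.035 j [-0.29  0.35 -0.21  1.01 -0.   -0.4 ] w 0.0254 F [-0.5 -0.1  0.5] t 15.82
target [ 0.5401 -0.079  -0.016 ] rows: [1.734, 0.002, 0.006] [-0.019, 0.001, -0.005]
```

```bash
python3 -m crank '[[[0.8,0,0,0,0,0],[1.4,0,0,0,0,0],[1.6,0,0,0,0,0],[1.72,0,0,0,0,0],[1.72,0,0,0,0,0]]]';  python3 -m crank '[[[0,0,0,0,0,0],[0,0,0,0,0,0],[0,0,0,0,0,0]]]' 0.55; python3 -m crank '[[[-0.5,0,0,0,0,0],[-1.5,0,0,0,0,0],[-2,0,0,0,0,0],[-2,0,0,0,0,0]]]'; python3 -c "
from h import *
t=cam('top');s=cam('scene');pale(t,310,170,400,270);pale(s,120,205,200,300);print('drawer');pale(t,228,185,305,225)
go(.4392,-.3114,.12,-.024+np.pi)
cv2.imwrite('pics/b.png',np.hstack([crop(t,220,140,400,270,3.2),crop(s,120,205,190,285,3)[:0] if 0 else crop(s,120,205,190,310,4)[:416]]))
"
```

```text
clock: 16.45
eef_pos: [0.5407, -0.0787, -0.0141]
orientation: [-1.288, 1.156, 1.287]
wrist_force: [-0.3, 0.0, -0.6]
grip_width: 0.0252
clock: 16.82
eef_pos: [0.5405, -0.0784, -0.0142]
orientation: [-1.288, 1.156, 1.287]
wrist_force: [0.3, -0.2, 0.2]
grip_width: 0.0472
clock: 17.32
eef_pos: [0.5416, -0.0787, 0.1076]
orientation: [-1.291, 1.154, 1.284]
wrist_force: [0.2, -0.5, -0.7]
grip_width: 0.047
pale [393.3 233.8] [ 12  23 134] [ 0.4367 -0.4688  0.03  ]
drawer
pale [242.1 186.2] [ 35   5 107] [0.5929 0.0596 0.03  ]
pale [246.8 204. ] [ 8 11 74] [0.5298 0.0415 0.03  ]
pale [239. 216.] [17  3 31] [0.4873 0.0675 0.03  ]
tcp [ 0.5401 -0.0783  0.105 ] psi -3.034 j [-0.29  0.34 -0.18  1.05 -0.   -0.4 ] w 0.0468 F [0.8 0.1 0.1] t 17.43
target [ 0.4392 -0.3114  0.08  ] rows: [0.416, 2.089, -3.682] [0.943, 0.0, -0.001]
```

```bash
python3 -m crank '[[[0,2.09,-3.68,0.95,0,0],[0,2.09,-3.68,0.95,0,0],[0,2.09,-3.68,0.95,0,0],[0,2.09,-3.68,0.95,0,0],[0.2,2.09,-3.68,0.95,0,0],[0.2,2.09,-3.68,0.95,0,0],[0.2,2.09,-3.68,0.95,0,0]]]' 0.8; python3 -c "
from h import *
s=cam('scene');pale(s,110,205,200,300)
print(proj(s,[.4392,-.3114,.03]))
go(.4392,-.3114,.01,-.024+np.pi)
t=cam('top')
cv2.imwrite('pics/b.png',np.hstack([crop(t,220,150,370,255,3.0),crop(s,120,200,190,270,4.5)]))
"
```

```text
clock: 18.3
eef_pos: [0.4396, -0.3101, 0.0931]
orientation: [-1.191, 1.22, 1.193]
wrist_force: [-0.3, -0.9, 0.5]
grip_width: 0.0682
pale [144.3 239.7] [10 10 70] [ 0.4389 -0.31    0.03  ]
[[143.89108727 239.97009017]]
tcp [ 0.4398 -0.3102  0.0933] psi 3.118 j [-0.77  0.33 -0.22  1.02  0.   -0.74] w 0.0685 F [ 0.8  0.8 -0.5] t 18.35
target [ 0.4392 -0.3114 -0.03  ] rows: [2.055, 0.008, -0.022] [0.004, 0.003, -0.002]
```

View pics/b.png

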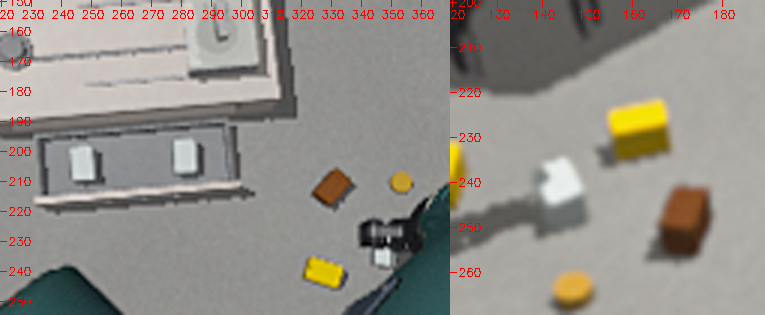

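```bash
python3 -m crank '[[[0,0,-0.02,0,0,0],[1,0,-0.02,0,0,0],[1.6,0,-0.02,0,0,0],[1.9,0,-0.02,0,0,0],[2.06,0,-0.02,0,0,0],[2.06,0,-0.02,0,0,0]]]' 0.55; python3 -m crank '[[[0,0,0,0,0,0],[0,0,0,0,0,0],[0,0,0,0,0,0],[0,0,0,0,0,0]]]' 0 40;  python3 -m crank '[[[-0.3,0,0,0,0,0],[-1,0,0,0,0,0],[-2,0,0,0,0,0],[-2,0,0,0,0,0],[-2,0,0,0,0,0]]]'; python3 -c "
from h import *
p=unit(-.13,0,.12);go(*p,YAW+np.pi)
"
```

```text
clock: 19.15
eef_pos: [0.4394, -0.3124, -0.0302]
orientation: [-1.191, 1.221, 1.191]
wrist_force: [-0.5, -0.5, -0.8]
grip_width: 0.0471
clock: 19.65
eef_pos: [0.4398, -0.313, -0.0292]
orientation: [-1.192, 1.221, 1.189]
wrist_force: [-0.7, 0.9, 7.0]
grip_width: 0.0255
clock: 20.27
eef_pos: [0.4393, -0.3125, 0.0899]
orientation: [-1.191, 1.221, 1.19]
wrist_force: [-0.0, 0.8, -0.9]
grip_width: 0.0254
tcp [ 0.4393 -0.3125  0.0899] psi 3.117 j [-0.77  0.34 -0.22  1.01 -0.   -0.74] w 0.0254 F [-0.   0.8 -0.9] t 20.27
target [ 0.5336 -0.0193  0.08  ] rows: [0.164, -1.449, 4.924] [-0.96, -0.003, 0.003]
```

```bash
python3 -m crank '[[[0,-1.45,4.92,-0.95,0,0],[0,-1.45,4.92,-0.95,0,0],[0,-1.45,4.92,-0.95,0,0],[0,-1.45,4.92,-0.95,0,0],[0,-1.45,4.92,-0.95,0,0],[0,-1.45,4.92,-0.95,0,0],[0,-1.45,4.92,-0.95,0,0],[0,-1.45,4.92,-0.95,0,0]]]'; python3 -c "
from h import *
p=unit(-.13,0,.026);go(*p,YAW+np.pi)
"
```

```text
clock: 21.28
eef_pos: [0.5332, -0.0206, 0.0894]
orientation: [-1.286, 1.158, 1.288]
wrist_force: [-0.8, -0.5, -0.3]
grip_width: 0.025
tcp [ 0.5332 -0.0206  0.0894] psi -3.036 j [-0.19  0.33 -0.24  1.   -0.   -0.3 ] w 0.025 F [-0.8 -0.5 -0.3] t 21.27
target [ 0.5336 -0.0193 -0.014 ] rows: [1.723, -0.011, 0.02] [-0.021, 0.001, -0.006]
```

```bash
python3 -m crank '[[[0.8,0,0.02,0,0,0],[1.4,0,0.02,0,0,0],[1.6,0,0.02,0,0,0],[1.72,0,0.02,0,0,0],[1.72,0,0.02,0,0,0]]]';  python3 -m crank '[[[0,0,0,0,0,0],[0,0,0,0,0,0],[0,0,0,0,0,0]]]' 0.55; python3 -m crank '[[[-0.5,0,0,0,0,0],[-1.5,0,0,0,0,0],[-1.5,0,0,0,0,0]]]';  python3 -m crank '[[[0,1.6,0,0,0,0],[0,1.6,0,0,0,0],[0,1.6,0,0,0,0]]]' 0; python3 -c "
from h import *
t=cam('top');pale(t,228,185,305,225);print('all');pale(t,20,90,490,384);print('scene');pale(cam('scene'),0,90,512,384)
p=unit(-.225,0,.028);go(*p,YAW+np.pi)
"
```

```text
clock: 21.9
eef_pos: [0.534, -0.0188, -0.0128]
orientation: [-1.288, 1.156, 1.287]
wrist_force: [-0.3, -0.4, 0.6]
grip_width: 0.0252
clock: 22.28
eef_pos: [0.5337, -0.0184, -0.0131]
orientation: [-1.288, 1.156, 1.288]
wrist_force: [-0.3, -0.7, -0.1]
grip_width: 0.0466
clock: 22.65
eef_pos: [0.5359, -0.0188, 0.0805]
orientation: [-1.292, 1.153, 1.283]
wrist_force: [0.1, -0.8, -0.3]
grip_width: 0.0469
clock: 23.02
eef_pos: [0.4358, -0.0286, 0.0764]
orientation: [-1.287, 1.157, 1.288]
wrist_force: [-0.3, -0.1, 0.2]
grip_width: -0.0002
pale [238.9 186.2] [26  4 82] [0.5927 0.071  0.03  ]
all
pale [81.7 90.8] [30  3 78] [0.9405 0.6662 0.03  ]
pale [114.   90.9] [30  3 85] [0.9418 0.5449 0.03  ]
pale [216.7  91.8] [19  5 86] [0.945  0.1633 0.03  ]
pale [341.  90.] [31  1 31] [ 0.9629 -0.2958  0.03  ]
pale [373.9  90.5] [31  2 56] [ 0.9645 -0.418   0.03  ]
pale [314.2  93.9] [19  5 92] [ 0.9449 -0.1965  0.03  ]
pale [340.4  94.4] [ 31   6 133] [ 0.9456 -0.2933  0.03  ]
pale [372.   95.2] [ 31   6 138] [ 0.9454 -0.4104  0.03  ]
pale [488.3 108.3] [ 3 29 64] [ 0.9072 -0.8437  0.03  ]
pale [ 90.5 187.6] [10 10 70] [0.5761 0.5971 0.03  ]
pale [393.4 235.3] [11 14 98] [ 0.4318 -0.4692  0.03  ]
pale [486.6 273.8] [  6  33 135] [ 0.3056 -0.7887  0.03  ]
pale [488.2 310.4] [ 4 35 84] [ 0.1838 -0.7857  0.03  ]
scene
pale [373.1 132.1] [ 9  5 34] [0.3697 0.7562 0.03  ]
pale [376.5 147.5] [ 9  9 43] [0.4678 0.669  0.03  ]
pale [  1.8 175.6] [ 5  8 32] [-0.2191 -0.639   0.03  ]
pale [ 87.3 249.8] [ 29  20 132] [ 0.3825 -0.4689  0.03  ]
pale [ 76.6 295.1] [12 16 55] [ 0.5374 -0.5415  0.03  ]
tcp [ 0.4385 -0.0288  0.0766] psi -3.034 j [-0.25  0.19 -0.48  0.9   0.   -0.36] w -0.0002 F [ 0.1  0.4 -0.4] t 23.12
target [ 0.4391 -0.0297 -0.012 ] rows: [1.477, -0.007, -0.015] [-0.012, -0.001, 0.005]
```

```bash
python3 -m crank '[[[0.8,0,0,0,0,0],[1.3,0,0,0,0,0],[1.48,0,0,0,0,0],[1.48,0,0,0,0,0]]]';  python3 -m crank '[[[0,-0.4,0,0,0,0],[0,-0.7,0,0,0,0],[0,-1,0,0,0,0],[0,-1.2,0,0,0,0],[0,-1.4,0,0,0,0],[0,-1.6,0,0,0,0],[0,-1.7,0,0,0,0],[0,-1.7,0,0,0,0]]]'; python3 -c "
from h import *
p=unit(-.103,0,.028);go(*p,YAW+np.pi)
"
```

```text
clock: 23.62
eef_pos: [0.4385, -0.0287, -0.0123]
orientation: [-1.288, 1.157, 1.289]
wrist_force: [-0.3, 0.3, 0.3]
grip_width: -0.0002
clock: 24.62
eef_pos: [0.5397, -0.0178, -0.0123]
orientation: [-1.288, 1.156, 1.288]
wrist_force: [-3.4, -0.5, 2.4]
grip_width: -0.0004
tcp [ 0.5397 -0.0178 -0.0123] psi -3.034 j [-0.18  0.43 -0.39  0.75 -0.   -0.29] w -0.0004 F [-3.4 -0.5  2.4] t 24.62
target [ 0.5604 -0.0164 -0.012 ] rows: [-0.005, -0.346, -0.015] [-0.01, 0.0, -0.001]
```

```bash
python3 -m crank '[[[0,-0.1,0,0,0,0],[0,-0.2,0,0,0,0],[0,-0.2,0,0,0,0]]]';python3 -m crank '[[[0,-0.05,0,0,0,0],[0,-0.05,0,0,0,0]]]';python3 -m crank '[[[0,-0.05,0,0,0,0],[0,-0.05,0,0,0,0]]]'; python3 -m crank '[[[0,-0.05,0,0,0,0],[0,-0.05,0,0,0,0]]]'
```

```text
clock: 25.0
eef_pos: [0.5502, -0.0165, -0.0125]
orientation: [-1.287, 1.158, 1.289]
wrist_force: [-4.8, -1.2, 1.1]
grip_width: 0.0002
clock: 25.25
eef_pos: [0.5541, -0.0161, -0.0124]
orientation: [-1.288, 1.157, 1.288]
wrist_force: [-3.8, 0.6, -1.8]
grip_width: -0.0002
clock: 25.5
eef_pos: [0.5575, -0.0158, -0.0123]
orientation: [-1.288, 1.156, 1.288]
wrist_force: [-3.1, 0.4, -1.8]
grip_width: 0.0003
clock: 25.75
eef_pos: [0.5605, -0.0155, -0.0123]
orientation: [-1.288, 1.156, 1.288]
wrist_force: [-4.1, 0.7, -2.6]
grip_width: 0.0003
```

```bash
python3 -m crank '[[[0,-0.05,0,0,0,0],[0,-0.05,0,0,0,0]]]';python3 -m crank '[[[0,-0.05,0,0,0,0],[0,-0.05,0,0,0,0]]]'; python3 -m crank '[[[0,-0.04,0,0,0,0],[0,-0.04,0,0,0,0]]]'
```

```text
clock: 26.0
eef_pos: [0.5635, -0.0152, -0.0123]
orientation: [-1.288, 1.156, 1.288]
wrist_force: [-3.4, -0.4, -2.4]
grip_width: 0.0002
clock: 26.25
eef_pos: [0.5638, -0.0151, -0.0124]
orientation: [-1.286, 1.16, 1.291]
wrist_force: [-18.1, -3.9, 10.2]
grip_width: 0.0001
clock: 26.5
eef_pos: [0.5637, -0.0151, -0.0125]
orientation: [-1.285, 1.164, 1.293]
wrist_force: [-32.2, -7.8, 21.4]
grip_width: -0.0004
```

```bash
python3 -m crank '[[[0,0.1,0,0,0,0],[0,0.2,0,0,0,0],[0,0.4,0,0,0,0],[0,0.8,0,0,0,0],[0,1.2,0,0,0,0],[0,1.2,0,0,0,0]]]'; python3 -m crank '[[[-1.5,0.8,0,0,0,0],[-2.5,0.8,0,0,0,0],[-3,0.8,0,0,0,0],[-3,0.8,0,0,0,0]]]'; python3 -c "
from h import *
t=cam('top');cv2.imwrite('pics/d.png',crop(t,200,130,320,240,5.4))
go(*unit(0,-.105,.20),YAW)"
```

```text
clock: 27.25
eef_pos: [0.4962, -0.0224, -0.0118]
orientation: [-1.288, 1.156, 1.287]
wrist_force: [0.2, 0.3, 0.1]
grip_width: 0.0
clock: 27.75
eef_pos: [0.4522, -0.0281, 0.1722]
orientation: [-1.294, 1.152, 1.281]
wrist_force: [1.6, -1.1, -0.6]
grip_width: 0.0001
tcp [ 0.4514 -0.0279  0.17  ] psi -3.034 j [-0.24  0.14 -0.27  1.16  0.   -0.35] w -0.0004 F [0.4 0.2 0.1] t 27.8
target [ 0.6742 -0.1096  0.16  ] rows: [0.188, -3.546, -1.751] [22.49, 0.058, 0.02]
```

View pics/d.png

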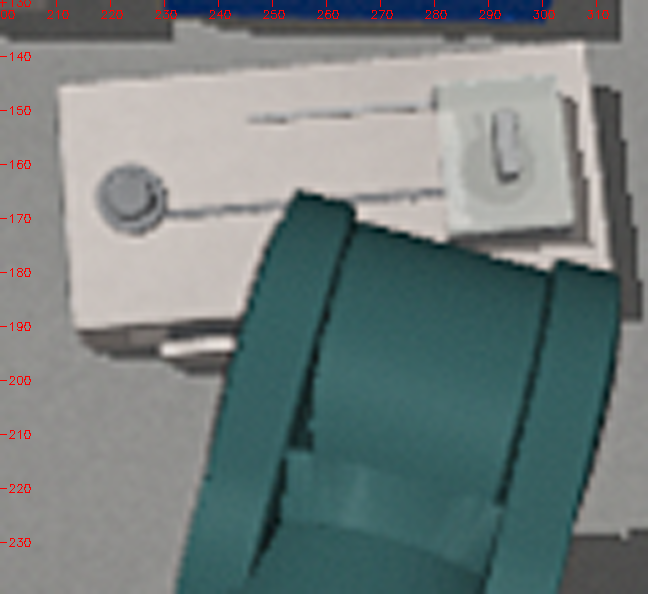

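Drawer is shut: its front lip is at (235,193), as at the start, after backing off. Next, grip the guard's fin.

```bash
python3 -m crank '[[[0,-1.8,-1.75,0,0,0],[0,-3.55,-1.75,0,0,0],[0,-3.55,-1.75,0,0,0],[0,-3.55,-1.75,0,0,0],[0,-3.55,-1.75,0,0,0],[0,-3.55,-1.75,0,0,0],[0,-3.55,-1.75,0,0,0]]]' 0.4; python3 -c "
from h import *
go(*unit(0,-.105,.127),YAW+np.pi)
s=cam('scene');print(pale(s,0,0,1,1));cv2.imwrite('pics/k.png',crop(s,190,150,330,280,4.5))"
```

```text
clock: 28.68
eef_pos: [0.6716, -0.1087, 0.168]
orientation: [-1.288, 1.156, 1.288]
wrist_force: [-0.8, -0.3, 0.0]
grip_width: 0.0341
tcp [ 0.6716 -0.1087  0.168 ] psi -3.034 j [-0.28  0.55  0.35  1.37  0.   -0.39] w 0.0341 F [-0.8 -0.3  0. ] t 28.68
target [ 0.6742 -0.1096  0.087 ] rows: [1.35, -0.042, -0.02] [-0.009, 0.001, -0.0]
None
```

```bash
python3 -m crank '[[[0.6,-0.04,-0.02,0,0,0],[1,-0.04,-0.02,0,0,0],[1.2,-0.04,-0.02,0,0,0],[1.35,-0.04,-0.02,0,0,0],[1.35,-0.04,-0.02,0,0,0]]]';  python3 -m crank '[[[0,0,0,0,0,0],[0,0,0,0,0,0],[0,0,0,0,0,0],[0,0,0,0,0,0]]]' 0 40; python3 -c "
from h import *
go(*unit(0,.008,.127),YAW+np.pi)"
```

```text
clock: 29.35
eef_pos: [0.6749, -0.1099, 0.087]
orientation: [-1.288, 1.156, 1.288]
wrist_force: [0.3, -1.0, -0.1]
grip_width: 0.0343
clock: 29.85
eef_pos: [0.6754, -0.1101, 0.0877]
orientation: [-1.289, 1.156, 1.287]
wrist_force: [-1.8, -0.4, 6.4]
grip_width: 0.0113
tcp [ 0.6754 -0.1101  0.0877] psi -3.034 j [-0.28  0.58  0.19  1.18  0.   -0.39] w 0.0113 F [-1.8 -0.4  6.4] t 29.85
target [0.6619 0.0028 0.087 ] rows: [0.011, 0.021, 1.894] [-0.01, -0.004, 0.01]
```

```bash
python3 -m crank '[[[-0.03,0,0.3,0,0,0],[-0.03,0,0.6,0,0,0],[-0.03,0.01,0.9,0,0,0],[-0.03,0.01,1.2,0,0,0],[-0.03,0.01,1.5,0,0,0],[-0.03,0.01,1.75,0,0,0],[-0.03,0.01,1.82,0,0,0],[-0.03,0.01,1.86,0,0,0],[-0.03,0.01,1.86,0,0,0]]]'; python3 -c "
from h import *
go(*unit(0,.008,.127),YAW+np.pi)"
```

```text
clock: 30.98
eef_pos: [0.6634, -0.001, 0.0879]
orientation: [-1.291, 1.16, 1.285]
wrist_force: [9.7, -14.8, -15.8]
grip_width: 0.0109
tcp [ 0.6634 -0.001   0.0879] psi -3.035 j [-0.12  0.54  0.12  1.15 -0.   -0.23] w 0.0109 F [  9.7 -14.8 -15.8] t 30.98
target [0.6619 0.0028 0.087 ] rows: [0.014, 0.018, 0.065] [-0.018, -0.031, 0.004]
```

```bash
python3 -m crank '[[[0,0,0,0,0,0],[0,0,0,0,0,0],[0,0,0,0,0,0]]]' 0.4; python3 -m crank '[[[-0.5,0,0,0,0,0],[-1.3,0,0,0,0,0],[-1.5,1,0,0,0,0],[-1.5,2.5,3.5,0,0,0],[-1.5,2.5,3.5,0,0,0],[-1.5,2.5,3.5,0,0,0],[-1.5,2.5,3.5,0,0,0],[-1.5,2.5,3.5,0,0,0]]]'; python3 -c "
from h import *
t=cam('top');s=cam('scene')
print(proj(t,unit(0,-.105,.08)),proj(s,unit(0,-.105,.08)))
a=crop(t,265,135,320,195,7);b=crop(s,200,215,265,275,6.4)
h=min(len(a),len(b));cv2.imwrite('pics/dial.png',np.hstack([a[:h],b[:h]]))"
```

```text
clock: 31.35
eef_pos: [0.6623, 0.0013, 0.0888]
orientation: [-1.288, 1.156, 1.288]
wrist_force: [0.4, 0.7, 0.3]
grip_width: 0.0339
clock: 32.35
eef_pos: [0.4892, 0.1957, 0.1791]
orientation: [-1.29, 1.154, 1.29]
wrist_force: [-0.1, 0.2, 0.2]
grip_width: 0.0342
[[291.65677027 161.20621902]] [[241.26817765 246.39479913]]
```

View pics/dial.png

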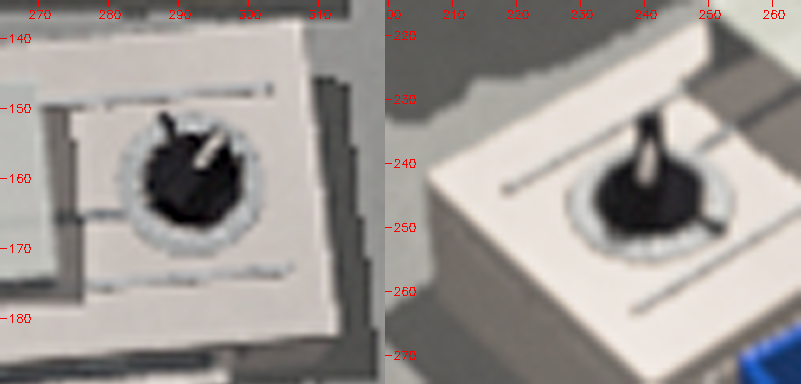

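```bash
python3 -c "
from h import *
t=cam('top');s=cam('scene')
ax=unit(0,-.105,0)[:2]
def loc(p): d=p[:2]-ax; l=R.from_euler('z',-YAW).as_matrix()[:2,:2]@d; return l.round(4),round(float(np.arctan2(l[1],l[0])),3)
print('mark',loc(onz(t,(288.2,152.8),.081)),loc(onz(s,(250.7,250),.081)))
for c,uvs in((t,[(292.8,158.1),(295.6,153.8)]),(s,[(240.6,243),(240.6,233)])):
  P=[onz(c,u,.114) for u in uvs]; print([loc(p) for p in P], 'dir',np.arctan2(*(P[1]-P[0])[1::-1])-YAW)
  # blob centroids
f=t['frame'][135:195,265:320].astype(int); 
import sys
for n,c,z,w in(('top',t,.084,(270,138,312,178)),('scene',s,.084,(222,228,262,262))):
  g=cv2.cvtColor(c['frame'],cv2.COLOR_RGB2GRAY)
  # sample the ring at r=32 in polar
  a=np.arange(-3.1,3.1,.05);r=np.array([.030,.032,.034])
  v=np.array([[cv2.getRectSubPix(g,(1,1),tuple(map(float,proj(c,unit(q*np.cos(b),-.105+q*np.sin(b),.081))[0])))[0,0] for q in r] for b in a]).mean(1)
  i=np.argsort(v)[:12]; print(n,[(round(a[k],2),int(v[k])) for k in sorted(i)])
"
```

```text
mark (array([0.0303, 0.0089]), 0.285) (array([0.0286, 0.01  ]), 0.337)
[(array([ 0.0017, -0.0006]), -0.337), (array([ 0.0156, -0.0115]), -0.632)] dir -0.6624573359560123
[(array([ 0.0166, -0.0142]), -0.706), (array([-0.014 ,  0.0105]), 2.501)] dir 2.4642077969476235
top [(np.float64(-1.15), 138), (np.float64(-0.8), 136), (np.float64(-0.75), 128), (np.float64(-0.7), 136), (np.float64(-0.55), 139), (np.float64(-0.5), 131), (np.float64(-0.45), 136), (np.float64(0.15), 87), (np.float64(0.2), 46), (np.float64(0.25), 63), (np.float64(0.3), 97), (np.float64(0.35), 137)]
scene [(np.float64(0.25), 118), (np.float64(0.3), 96), (np.float64(0.35), 88), (np.float64(0.4), 101), (np.float64(2.25), 121), (np.float64(2.3), 86), (np.float64(2.35), 87), (np.float64(2.4), 95), (np.float64(2.6), 125), (np.float64(2.65), 102), (np.float64(2.7), 113), (np.float64(2.75), 130)]
```

```bash
cat > ring.py <<'E'
from h import *
def samp(img,c,xy,z,ax):
    P=np.column_stack([xy+[ax],]) if 0 else xy+ax
    P=np.array([unit(x,y,z) for x,y in P]); q=proj(c,P).astype(np.float32)
    return cv2.remap(img,q[:,0],q[:,1],cv2.INTER_LINEAR)[:,0]
def ringfit(c):
    f=c["frame"].astype(np.float32); br=f[...,2]-f[...,0]; g=f.mean(2)
    a=np.arange(0,2*np.pi,.06); pol=lambda rs:np.array([[r*np.cos(b),r*np.sin(b)] for r in rs for b in a])
    best=None
    for dx in np.arange(-.005,.0051,.0005):
        for dy in np.arange(-.005,.0051,.0005):
            ax=np.array([dx,-.105+dy]); s=np.mean(samp(br,c,pol([.030,.0335]),.081,ax))-np.mean(samp(br,c,pol([.0385,.042]),.081,ax))
            if best is None or s>best[0]: best=(s,dx,dy)
    ax=np.array([best[1],-.105+best[2]])
    b=np.arange(-.5,1.2,.02); v=np.mean([samp(g,c,np.column_stack([r*np.cos(b),r*np.sin(b)]),.082,ax) for r in(.030,.032,.034)],0)
    w=np.clip(np.median(v)-15-v,0,None); k=np.argmax(w); m=abs(b-b[k])<.25
    return best,round(float((w*b)[m].sum()/w[m].sum()),3)
if __name__=="__main__":
    for n in("top","scene"): print(n,ringfit(cam(n)))
E
python3 ring.py; python3 -c "
from h import *
go(*unit(0,-.105,.17),np.pi/2)"
```

```text
top ((np.float32(12.101255), np.float64(0.0014999999999999944), np.float64(-0.0005000000000000039)), 0.256)
scene ((np.float32(10.508511), np.float64(-0.001500000000000003), np.float64(0.0004999999999999952)), 0.29)
tcp [0.4912 0.1928 0.1785] psi -3.035 j [ 0.22  0.27 -0.07  1.23 -0.    0.11] w 0.0342 F [0.3 0.8 0.3] t 32.65
target [ 0.6742 -0.1096  0.13  ] rows: [0.808, -2.499, -5.335] [12.01, -0.001, -0.0]
```

Mark at about 0.27 rad (top 0.256, scene 0.290). Pointer at about -0.67 rad. Grip the bar and turn it by +0.94.

```bash
python3 -m crank '[[[0,-1.2,-5.3,4,0,0],[0,-2.5,-5.3,4.3,0,0],[0,-2.5,-5.3,4.3,0,0],[0,-2.5,-5.3,4.3,0,0],[0,-2.5,-5.3,4.3,0,0],[0,-2.5,-5.3,4.3,0,0],[0,-2.5,-5.3,4.3,0,0],[0.5,-2.5,-5.3,4.3,0,0],[0.5,-2.5,-5.3,4.3,0,0]]]' 0.45; python3 -c "
from h import *
go(*unit(0,-.105,.094),YAW+np.pi-.67)"
```

```text
clock: 33.78
eef_pos: [0.6725, -0.1061, 0.147]
orientation: [-0.837, 1.405, 0.841]
wrist_force: [0.7, -0.5, 1.1]
grip_width: 0.0385
tcp [ 0.6725 -0.1061  0.147 ] psi 2.648 j [-0.28  0.56  0.31  1.32  0.    0.22] w 0.0385 F [ 0.7 -0.5  1.1] t 33.77
target [ 0.6742 -0.1096  0.054 ] rows: [1.55, -0.059, -0.036] [0.486, -0.006, -0.025]
```

```bash
python3 -m crank '[[[0,-0.06,-0.04,0.5,0,0],[0.8,-0.06,-0.04,0.5,0,0],[1.2,-0.06,-0.04,0.5,0,0],[1.45,-0.06,-0.04,0.5,0,0],[1.55,-0.06,-0.04,0.5,0,0],[1.55,-0.06,-0.04,0.5,0,0]]]'; python3 -m crank '[[[0,0,0,0,0,0],[0,0,0,0,0,0],[0,0,0,0,0,0],[0,0,0,0,0,0]]]' 0 40; python3 -c "
from h import *
go(*unit(0,-.105,.094),YAW+np.pi+.27)"
```

```text
clock: 34.52
eef_pos: [0.6763, -0.1103, 0.0563]
orientation: [-0.786, 1.424, 0.785]
wrist_force: [0.1, -0.5, 0.1]
grip_width: 0.0386
clock: 35.02
eef_pos: [0.6764, -0.1107, 0.0566]
orientation: [-0.787, 1.424, 0.784]
wrist_force: [-0.9, -2.2, 6.7]
grip_width: 0.0106
tcp [ 0.6764 -0.1107  0.0566] psi 2.579 j [-0.28  0.6   0.13  1.11 -0.    0.28] w 0.0106 F [-0.9 -2.2  6.7] t 35.02
target [ 0.6742 -0.1096  0.054 ] rows: [0.043, 0.041, -0.004] [-6.745, -0.006, 0.01]
```

```bash
python3 -m crank '[[[0,0,0,-1.2,0,0],[0,0.01,0,-2.4,0,0],[0,0.02,0,-3.6,0,0],[0,0.03,0,-4.8,0,0],[0,0.03,0,-6,0,0],[0,0.03,0,-6.75,0,0],[0,0.03,0,-6.75,0,0],[0,0.03,0,-6.75,0,0]]]'; python3 -c "
from h import *
go(*unit(0,-.105,.094),YAW+np.pi+.27)"; python3 -m crank '[[[0,0,0,0,0,0],[0,0,0,0,0,0],[0,0,0,0,0,0]]]' 0.45;python3 -m crank '[[[-0.5,0,0,0,0,0],[-1.3,0,0,0,0,0],[-2,1,0,0,0,0],[-2,3,2,0,0,0],[-2,4,4,0,0,0],[-2,4,4,0,0,0],[-2,4,4,0,0,0],[-2,4,4,0,0,0]]]'; python3 -c "
from ring import *
t=cam('top');s=cam('scene')
print(ringfit(t),ringfit(s));go(*unit(0,.005,.17),YAW+np.pi)
a=crop(t,265,135,320,195,7);b=crop(s,200,215,265,275,6.4)
h=min(len(a),len(b));cv2.imwrite('pics/dial2.png',np.hstack([a[:h],b[:h]]))"
```

```text
clock: 36.02
eef_pos: [0.6764, -0.11, 0.0566]
orientation: [-1.486, 1.004, 1.479]
wrist_force: [7.8, -3.5, 1.6]
grip_width: 0.0109
tcp [ 0.6764 -0.11    0.0566] psi -2.762 j [-0.28  0.59  0.13  1.1  -0.   -0.66] w 0.0109 F [ 7.8 -3.5  1.6] t 36.02
target [ 0.6742 -0.1096  0.054 ] rows: [0.043, 0.032, 0.02] [0.005, -0.018, 0.023]
clock: 36.4
eef_pos: [0.6743, -0.1092, 0.0555]
orientation: [-1.483, 1.005, 1.484]
wrist_force: [1.0, -0.4, 0.9]
grip_width: 0.0383
clock: 37.4
eef_pos: [0.3605, 0.0255, 0.1756]
orientation: [-1.483, 1.005, 1.483]
wrist_force: [-0.3, 0.6, 0.8]
grip_width: 0.0382
((np.float32(12.022637), np.float64(0.0014999999999999944), np.float64(-0.0005000000000000039)), 0.243) ((np.float32(9.722321), np.float64(-0.001500000000000003), np.float64(0.0004999999999999952)), 0.29)
tcp [0.3583 0.0267 0.1759] psi -2.76 j [-0.15 -0.02 -0.43  1.16  0.   -0.54] w 0.0382 F [-0.4 -0.1 -1.4] t 37.5
target [ 6.623e-01 -2.000e-04  1.300e-01] rows: [0.762, -4.535, -2.305] [1.954, 0.004, -0.003]
```

View pics/dial2.png

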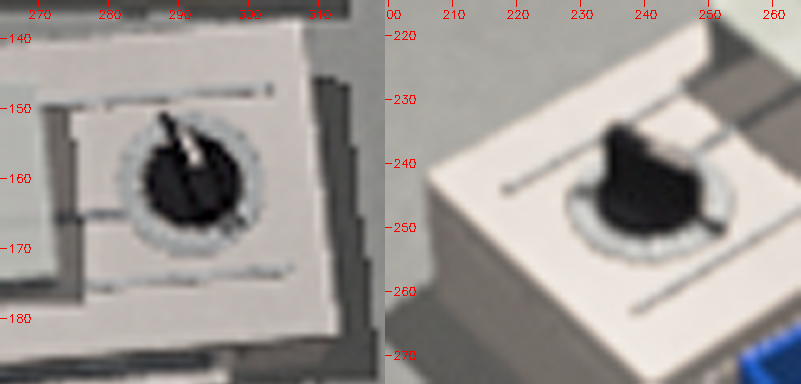

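```bash
python3 -c "
from ring import *
t=cam('top');s=cam('scene')
f=lambda c,u,v,z:(lambda d:round(float(np.arctan2(d[1],d[0])-YAW),3))((onz(c,v,z)-onz(c,u,z)))
T_=lambda a:(265+a[0]/7-.5,135+a[1]/7-.5)
S_=lambda a:(200+(a[0]-385)/6.4-.5,215+a[1]/6.4-.5)
print('top line',f(t,T_((197,162)),T_((182,128)),.114),'mark',f(t,T_((173,138)),T_((162,115)),.081))
print('scene line',f(s,S_((645,142)),S_((693,163)),.114))
# white line: bright ridge direction on bar-top plane (z .114)
for n,c in(('top',t),('scene',s)):
  g=c['frame'].astype(np.float32).mean(2); b=np.arange(-.3,.9,.02)
  for dx,dy in((.0015,-.0005),(-.0015,.0005),(0,0)):
    v=np.mean([samp(g,c,np.column_stack([r*np.cos(b),r*np.sin(b)]),.114,np.array([dx,-.105+dy])) for r in np.arange(.008,.019,.001)],0)
    w=np.clip(v-v.max()*.6,0,None);print(n,(dx,dy),round(float(b[v.argmax()]),2),round(float((w*b).sum()/w.sum()),3))
"
```

```text
top line 0.303 mark 0.334
scene line 0.297
top (0.0015, -0.0005) 0.3 0.285
top (-0.0015, 0.0005) 0.18 0.142
top (0, 0) 0.24 0.213
scene (0.0015, -0.0005) 0.88 0.602
scene (-0.0015, 0.0005) 0.88 0.584
scene (0, 0) 0.88 0.593
```

Pointer at about 0.27–0.30 against the mark at 0.25–0.29, so the dial is aligned. Now the guard goes back.

```bash
python3 -m crank '[[[0,-4.5,-2.3,1.95,0,0],[0,-4.5,-2.3,1.95,0,0],[0,-4.5,-2.3,1.95,0,0],[0,-4.5,-2.3,1.95,0,0],[0,-4.5,-2.3,1.95,0,0],[0,-4.5,-2.3,1.95,0,0],[0,-4.5,-2.3,1.95,0,0],[0,-4.5,-2.3,1.95,0,0]]]' 0.4; python3 -c "
from h import *
go(*unit(0,.005,.128),YAW+np.pi)"
```

```text
clock: 38.6
eef_pos: [0.6639, -0.0036, 0.176]
orientation: [-1.288, 1.156, 1.288]
wrist_force: [-1.1, 0.5, -0.3]
grip_width: 0.0343
tcp [ 0.6639 -0.0036  0.176 ] psi -3.034 j [-0.13  0.52  0.31  1.37  0.   -0.24] w 0.0343 F [-1.1  0.5 -0.3] t 38.6
target [ 6.623e-01 -2.000e-04  8.800e-02] rows: [1.467, 0.022, 0.059] [-0.012, -0.0, 0.002]
```

```bash
python3 -m crank '[[[0.7,0.02,0.06,0,0,0],[1.2,0.02,0.06,0,0,0],[1.4,0.02,0.06,0,0,0],[1.46,0.02,0.06,0,0,0],[1.46,0.02,0.06,0,0,0]]]';  python3 -m crank '[[[0,0,0,0,0,0],[0,0,0,0,0,0],[0,0,0,0,0,0],[0,0,0,0,0,0]]]' 0 40; python3 -m crank '[[[-0.03,0,-0.3,0,0,0],[-0.03,0,-0.6,0,0,0],[-0.03,0,-0.9,0,0,0],[-0.03,0,-1.2,0,0,0],[-0.03,0,-1.5,0,0,0],[-0.03,0,-1.75,0,0,0],[-0.03,0,-1.82,0,0,0],[-0.03,0,-1.85,0,0,0],[-0.03,0,-1.85,0,0,0]]]'; python3 -c "
from h import *
go(*unit(0,-.105,.128),YAW+np.pi)"
```

```text
clock: 39.22
eef_pos: [0.6634, -0.0001, 0.0891]
orientation: [-1.289, 1.156, 1.287]
wrist_force: [0.4, 0.5, -0.0]
grip_width: 0.034
clock: 39.72
eef_pos: [0.6636, -0.001, 0.0891]
orientation: [-1.29, 1.157, 1.286]
wrist_force: [-1.2, -5.5, 4.6]
grip_width: 0.0109
clock: 40.85
eef_pos: [0.6753, -0.1104, 0.0892]
orientation: [-1.287, 1.155, 1.289]
wrist_force: [5.8, 3.8, -9.5]
grip_width: 0.011
tcp [ 0.6753 -0.1104  0.0892] psi -3.034 j [-0.28  0.58  0.19  1.18  0.   -0.39] w 0.011 F [ 5.8  3.8 -9.5] t 40.85
target [ 0.6742 -0.1096  0.088 ] rows: [0.02, 0.016, 0.015] [-0.009, 0.012, 0.003]
```

```bash
python3 -m crank '[[[0,0,-0.05,0,0,0],[0,0,-0.05,0,0,0]]]'; python3 -m crank '[[[0,0,0.05,0,0,0],[0,0,0.05,0,0,0],[0,0,0.05,0,0,0],[0,0,0.05,0,0,0]]]' 0.4; python3 -m crank '[[[-0.5,0,0,0,0,0],[-1.3,0,0,0,0,0],[-1.5,1,0,0,0,0],[-1.5,3,3,0,0,0],[-1.5,4,5.5,0,0,0],[-1.5,4,5.5,0,0,0],[-1.5,4,5.5,0,0,0],[-1.5,4,5.5,0,0,0],[-1.5,4,5.5,0,0,0]]]'; python3 -c "
from h import *
t=cam('top');s=cam('scene')
print(bot.get_state()['eef_pos'])
a=cv2.resize(t['frame'][110:270,60:430,::-1],None,fx=2.1,fy=2.1,interpolation=cv2.INTER_CUBIC)
b=np.hstack([crop(s,200,180,310,240,3.6),crop(t,265,135,320,195,3.6)])
b=cv2.copyMakeBorder(b,0,0,0,a.shape[1]-b.shape[1],0);cv2.imwrite('pics/f.png',np.vstack([a,b]))"
```

```text
clock: 41.1
eef_pos: [0.6753, -0.1104, 0.0892]
orientation: [-1.285, 1.15, 1.292]
wrist_force: [4.4, 20.0, -6.6]
grip_width: 0.011
clock: 41.6
eef_pos: [0.6749, -0.1107, 0.0899]
orientation: [-1.288, 1.157, 1.288]
wrist_force: [-0.5, 0.1, -0.4]
grip_width: 0.0343
clock: 42.72
eef_pos: [0.4003, 0.1922, 0.1801]
orientation: [-1.288, 1.156, 1.287]
wrist_force: [1.0, 0.4, -0.1]
grip_width: 0.0339
[0.39828308 0.19445311 0.18026993]
```

View pics/f.png

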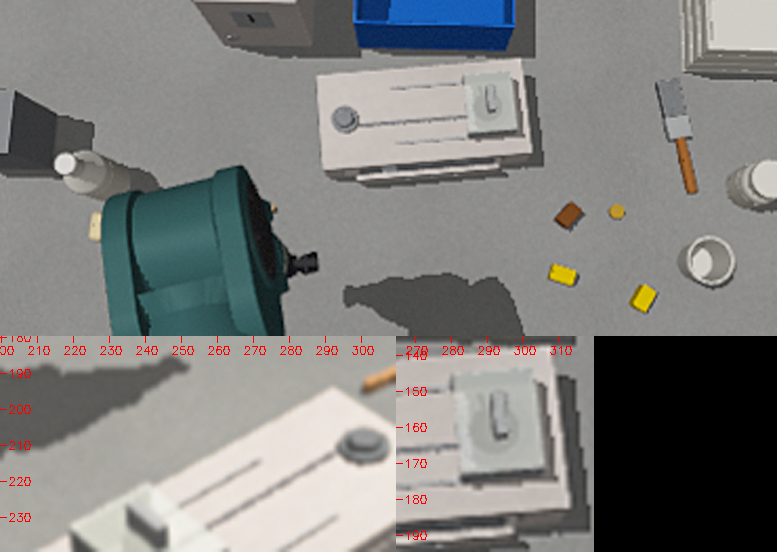

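The drawer is shut, the guard is over the dial at its end stop (20 N reaction), the blocks are off the counter, and everything else is in place. Handing in.

```bash
python3 -c "
from h import *
print(bot.job_done())"
```

```text
the job is handed in; nothing more can be done
None
```

The job is done and handed in at about 43 s of the 210 s allowed.

**What I did**
- I pressed the release key, and the drawer popped out.
- I put all three pale blocks in it. I found no fourth, and left the brown and yellow look-alikes alone.
- I pushed the drawer home to its hard stop.
- I slid the guard off, turned the dial from about -0.67 to +0.27 rad, and slid the guard back.

**Last checks**
- **Drawer:** the top view after backing off, and again at the end, shows it shut as at the start. I did not see a clear click in the force readings.
- **Dial:** the pointer reads 0.27–0.30 rad. The mark fits at 0.25–0.29 rad; one cruder reading of the mark gave 0.33.
- **Guard:** it met its end stop over the dial with about 20 N of reaction.
- **Counter:** the other things look to be where they were. The arm partly hid the soap and the peg in the last picture.

**What disagreed**
- The reported tool height was about 40 mm lower than the real fingertips. I found this when my first press on the key met nothing, and I corrected for it from then on.
- The wrist force peaked at about 39 N (32 N of it into the drawer) when I pushed the drawer against its stop.

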